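# Load a moulded bottle on the leak-test nozzle

### The arm

A 6-joint arm with a two-finger parallel gripper is mounted at the origin on the work surface. World frame = base frame: x ahead of the robot, y to its left, z up, the work surface at z = 0. Lengths are in m, angles in rad, forces in N, time in s.
With the tool pointing down it reaches from about 0.275 to 0.775 m from the base axis. Payload 14.6 kg.
Tool frame: the origin (TCP) lies at the very end of the fingers, on their centre line; the grasp point (between the pads) lies 19 mm behind it; z points along the fingers, y is the direction in which the jaws open and shut (so a half turn about z gives the same grasp; the last joint's range is limited). The gripper opens to 85 mm and grips with 20 to 120 N. Pads are 22 mm wide; open, the fingers measure 114 mm over their backs; the gripper's body (76 mm by 85 mm) begins 54 mm behind the grasp point. The pads swing forward as they close: fully open they stand 13 mm farther back than shut.
Start: joints at [-1.398, 0.263, -0.048, 1.259, 0, 1.415], TCP at [0.169, -0.497, 0.231] pointing down, gripper open.
Joint ranges: [-2.65, 2.65], [-0.89, 1.7], [-1.18, 1.37], [-2.13, 2.11], [-1.35, 1.29], [-3.14, 3.14]. Speed limits (rad/s): [1.89, 1.89, 2.57, 2.79, 3.14, 3.14].

### API

Orientations are given as a unit quaternion [w, x, y, z].
In Python, from workcell import state, imaging, workorder gives the robot as it stands. The module is installed in compiled form; this text tells all that it offers.
- The arm moves only by the shell command python3 -m crank 'ROWS' [OPENING]. ROWS is JSON, a list that holds one entry, the list of rows, each a list of 6 numbers: the shift along the tool's x, y, z in cm, then the turn, a rotation vector about the tool's x, y, z in degrees. In form: [[[tx, ty, tz, ax, ay, az], ...]]. A call has 1 to 20 rows; each row shifts and turns the commanded pose from where the row before left it, along the tool's axes as they then stand; what a row does not reach is not made up. A row lasts 1/8 s, in which the tool goes at most 62.5 mm and 10.7 degrees, less where a joint would pass 70% of its speed; a pose out of reach is approached as far as the arm can. A call with a gripper value outside its range is refused whole. OPENING is the finger opening in cm, from 0 to 8.54, set as the call begins (- or left out, the last holds). The fingers move at their own pace and stop on an object; the grip force is fixed at half the most. Time passes only in rows, so rows that do not move let the fingers close. It gives the time, the measured TCP pose, the force and the opening at its end, in the units of the state.
- state(): the state, without advancing time (a new reading comes with each control period).
- imaging.get_image(name): name is "scene" or "top"; returns a dict with "color" (400x640x3 uint8, red, green, blue), "z_map" (400x640 float32, m along the optical axis (not along the pixel's ray), 0 where there is no reading), "fx", "fy", "cx", "cy" (pixels), "view" (4x4, takes a point from world to camera coordinates). Camera axes: x right, y up, looking along -z (the intrinsics and any distortion apply to the point x, -y, -z); pixel columns grow to the right and rows downward; lengths in m; the calibration is good to about 2 mm. A picture is of the moment at which its call begins.
- workorder.finish_job(): hands the job in, once; it reports no verdict.
The state is a dict: "time": time; "joints": joint angles; "qvel": joint speeds; "tau": joint torques, N m; "ee_pos": TCP position; "tcp_rot": TCP orientation; "wrist_force": force on the tool from outside, world axes, zero at the start; "torque": the same for the moment, N m; "opening": finger opening in m.
Only numpy, scipy, OpenCV 4.12 (cv2) and the standard library are available. Lean on these libraries where they do the work, as an engineer would, in place of code of your own. Each camera call takes 0.05 s, during which the arm holds its last target.

### The job

Take the bottle that lies in the sloping chute, turn it upside down and push its neck down over the upright nozzle of the leak-test stand, past the O-ring, until its mouth sits flat on the gasket; bear down on it there with about 20 N for half a second to bed the seal, without ramming it, and let go of it. Then swing the hold-down bar over the bottle's base as far as it goes. Leave the already tested bottle standing where it is, and do not disturb the bin, the screwdriver and the spare horn.

Things in the scene. Friction and masses are not known exactly. Their poses are not given: they have to be found in the camera images.
- bottle: Bottle to load: rigid white plastic, hollow, open at the neck, 0.11-0.2 kg, 160 mm long: round body 54 mm dia. x 95, shoulder 27, straight neck 38 long, 33 mm outside, 25 mm bore. Origin: centre of its base; +z along its axis to the mouth. Starts in the chute, mouth against the end stop, neck lowest and nearest the robot. Grip across the body within 70 mm of the base: both sides are free.
- bottle_mouth (a point): Centre of the bottle's mouth, 160 mm from the centre of its base along the bottle's +z (axes as bottle).
- chute: Fixed aluminium chute on a dark plate 230 x 90 mm: two 12 mm steel rails, 40 mm apart, sloping down 15 degrees along its -x to an end stop plate. Origin: on the bench, under the point of the bottle's axis 50 mm from the bottle's base, which is 85 mm above the bench. The rails lie over 20 mm below the bottle's axis; the stop reaches 15 mm above the axis at the mouth.
- stand: Fixed leak-test stand on an aluminium plate 205 x 130 x 12 mm: a round steel boss, 52 mm in diameter, with an upright nozzle; 80 mm behind it (along the stand's +x) a steel column, 25 mm in diameter and 240 mm tall, that carries the hold-down bar. Origin: on the nozzle's axis at bench height, z up.
- gasket: Flat black rubber gasket, 42 mm dia., on the boss, where the mouth rests when home. Origin: centre of its top face, 45 mm above the bench. The vertical nozzle rises 50 mm from it, 22 mm dia., round-nosed (1.5 mm play all round). A rubber O-ring 26 mm up grips the bore: a bottle set down stays on it; about 10 N takes it past, then it drags with 3 to 5 N all the way and holds the bottle when let go.
- bar (a joint): Hold-down bar's angle about its column, rad: 0 = closed on its stop, pointing to the stand's -x over the bottle's base; grows to 2.3 as it swings to the stand's -y (counter-clockwise from above). Starts at 1.55 to 1.95, stays where left (about 1 N at the knob moves it). Grey, 26 mm wide, 210 to 230 mm above the bench: clears a bottle that is home (205 mm) by 5 mm, runs into one that is not.
- bar_knob (a point): Middle of the black grip knob standing up on the bar's free end: 20 mm in diameter, 38 mm tall, from 238 to 276 mm above the bench, 116 mm from the bar's turning axis; pinch it from above or push it. Turns with the bar.
- bar_hinge (a point): Point on the bar's upright turning axis, 222 mm above the bench, 80 mm along the stand's +x from the nozzle's axis.
- tested_bottle: Bystander: a like bottle, already tested, standing upright on its base on the bench, beyond the work. Origin: centre of its base.
- parts_bin: Bystander: blue open bin 150 x 110 x 55 mm with white bottle bases. Origin: centre of its underside.
- screwdriver: Bystander: screwdriver 200 mm long lying on the bench. Origin: under its middle.
- spare_horn: Bystander: a spare welding horn, slotted aluminium block 100 x 50 x 55 mm with a round boss on top (98 mm tall in all). Origin: centre of its underside.
There are look-alikes about, which are no part of the job. What is shaped like the bottle but brown or turquoise is not meant.

How it is judged:
By the outcome, as a careful person would: the job done as asked, in the order asked, and still so for the second after the job is handed in, with the robot touching nothing.
It also fails if it takes over 72 s, if anything falls off the work surface, if the arm or the gripper's body presses on something with over 40 N, if the wrist force passes 120 N, or if a joint passes its speed limit or range.

## Working session

There is one attempt and no reset: what is moved stays moved. The work goes in short steps, Python scripts to look and compute and a shell command to move; the robot and the scene stay as the last step left them, time stands still between calls to the robot, and variables do not carry over. Pictures are saved under pics/ and viewed, and the job is handed in when it is done.

```bash
mkdir -p pics; ls; python3 - <<'E'
from workcell import state, imaging
import cv2,numpy as np
print(state())
for n in("scene","top"):
    d=imaging.get_image(n); cv2.imwrite(f"pics/{n}0.png",d["color"][:,:,::-1]); np.savez(f"{n}0.npz",**d)
    print({k:v for k,v in d.items() if k not in("color","z_map")}, (d["z_map"]==0).mean())
E
```

```text
pics
{'time': 0.0, 'joints': array([-1.39829071e+00,  2.63570291e-01, -4.89335016e-02,  1.25941592e+00,
        8.71819840e-06,  1.41546600e+00]), 'qvel': array([-1.18467660e-03, -3.11624916e-04,  2.08965762e-05, -1.33302339e-03,
       -1.60233150e-04, -1.54007112e-03]), 'tau': array([-2.88481315e-03, -6.37610650e+01,  3.84565687e+01,  1.35830260e-02,
       -2.93545081e-04, -2.34314200e-06]), 'ee_pos': array([ 0.16898171, -0.49676964,  0.23080181]), 'tcp_rot': array([-5.61711411e-04,  9.86595349e-01,  1.63184872e-01, -4.64635916e-07]), 'wrist_force': array([-0.60479585, -0.1496829 , -0.35874343]), 'torque': array([ 0.01843658, -0.04816032, -0.03123287]), 'opening': 0.08544698445187474}
{'fx': 370.8230021391882, 'fy': 370.8230021391882, 'cx': 317.79480436440974, 'cy': 200.9344776607825, 'view': array([[-8.35693584e-01,  5.49194795e-01,  1.14475774e-03,
         4.66331512e-01],
       [-4.58565410e-01, -6.98929509e-01,  5.48830854e-01,
         1.69047557e-01],
       [ 3.02215153e-01,  4.58129477e-01,  8.35932643e-01,
        -1.59405262e+00],
       [ 0.00000000e+00,  0.00000000e+00,  0.00000000e+00,
         1.00000000e+00]])} 0.00392578125
{'fx': 425.4701760056017, 'fy': 425.4701760056017, 'cx': 320.9076046380731, 'cy': 200.3249516884829, 'view': array([[ 2.03735028e-02, -9.99789462e-01,  2.43953258e-03,
        -1.51807710e-03],
       [ 9.91679677e-01,  2.05183348e-02,  1.27084287e-01,
        -5.54707493e-01],
       [-1.27107586e-01, -1.69917194e-04,  9.91888922e-01,
        -1.29183297e+00],
       [ 0.00000000e+00,  0.00000000e+00,  0.00000000e+00,
         1.00000000e+00]])} 0.00382421875
```

View pics/scene0.png

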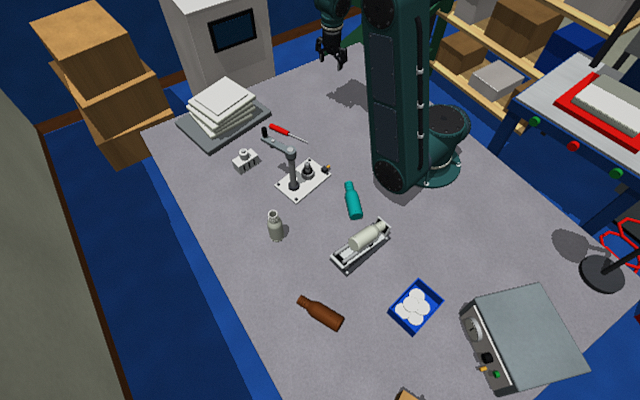

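View pics/top0.png

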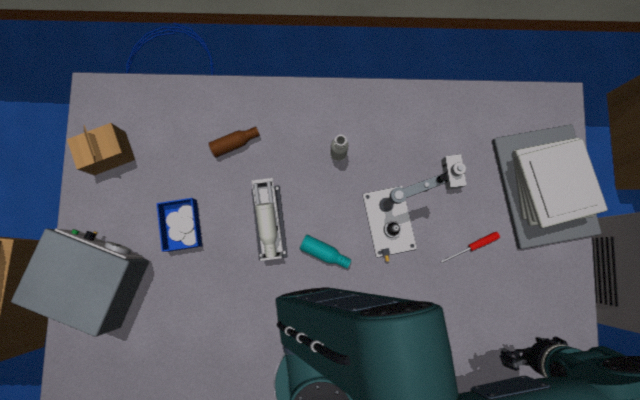

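```bash
cat > h.py <<'E'
import numpy as np,cv2
from workcell import state, imaging
def cloud(d):
    z=d["z_map"]; v,u=np.mgrid[0:400,0:640]
    p=np.stack([(u-d["cx"])/d["fx"]*z,-(v-d["cy"])/d["fy"]*z,-z,np.ones_like(z)],-1)
    w=p@np.linalg.inv(d["view"]).T
    w[z==0]=np.nan
    return w[...,:3]
def proj(d,P):
    P=np.atleast_2d(P); c=np.c_[P,np.ones(len(P))]@np.asarray(d["view"]).T
    return np.c_[d["fx"]*c[:,0]/-c[:,2]+d["cx"], -d["fy"]*c[:,1]/-c[:,2]+d["cy"]]
def load(n): return {k:v for k,v in np.load(n).items()}
def zoom(d,x0,y0,w,h,s,fn):
    cv2.imwrite(fn,cv2.resize(np.ascontiguousarray(d["color"][y0:y0+h,x0:x0+w,::-1]),None,fx=s,fy=s,interpolation=cv2.INTER_CUBIC))
E
python3 - <<'E'
from h import *
t=load("top0.npz");s=load("scene0.npz")
zoom(t,240,130,240,150,3.3,"pics/tz.png"); zoom(s,225,110,180,170,3.5,"pics/sz.png")
for n,d in(("t",t),("s",s)):
    w=cloud(d)
    for uv in ([(392,229),(397,195),(441,181),(427,185),(265,195),(268,240),(455,170),(340,140)] if n=="t" else [(307,165),(290,152),(265,132),(365,238),(381,230),(245,155)]):
        print(n,uv,w[uv[1],uv[0]].round(3))
E
```

```text
t (392, 229) [ 0.466 -0.203  0.088]
t (397, 195) [ 0.547 -0.191  0.238]
t (441, 181) [ 0.582 -0.3    0.266]
t (427, 185) [ 0.576 -0.272  0.234]
t (265, 195) [0.564 0.181 0.063]
t (268, 240) [0.426 0.163 0.094]
t (455, 170) [ 0.647 -0.392  0.094]
t (340, 140) [ 0.739 -0.045  0.072]
s (307, 165) [ 0.476 -0.203  0.091]
s (290, 152) [ 0.556 -0.182  0.24 ]
s (265, 132) [ 0.592 -0.293  0.264]
s (365, 238) [0.49  0.189 0.112]
s (381, 230) [0.401 0.177 0.061]
s (245, 155) [ 0.655 -0.391  0.081]
```

View pics/tz.png

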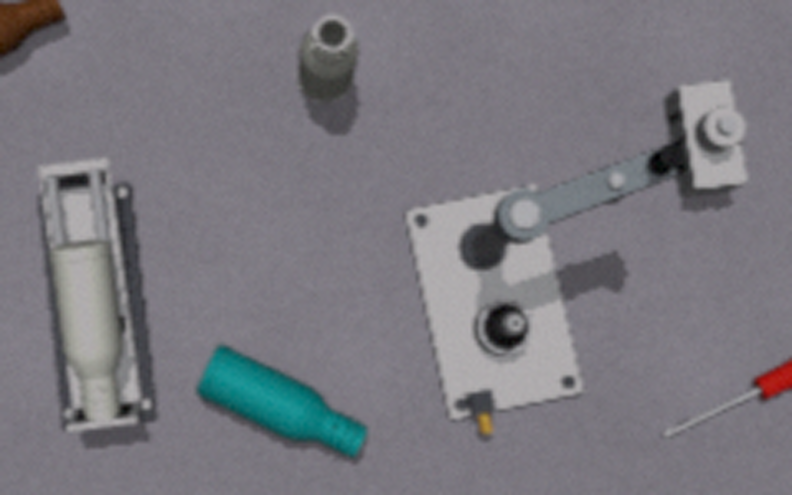

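View pics/sz.png

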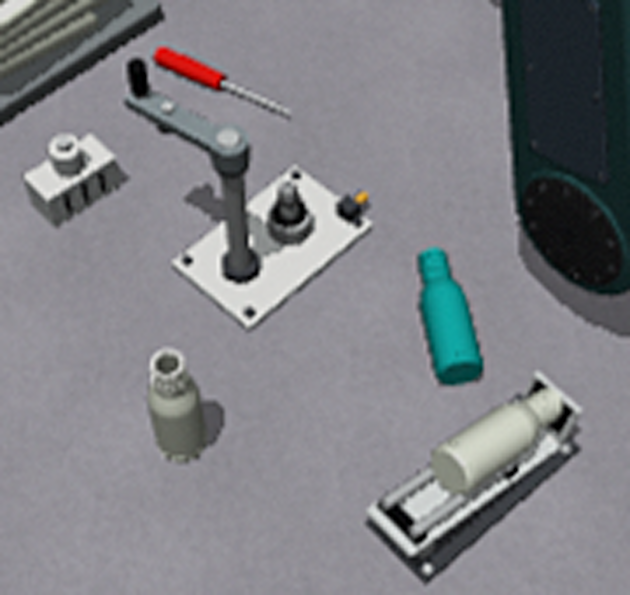

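```bash
python3 - <<'E'
from h import *
t=load("top0.npz");s=load("scene0.npz")
for n,d in(("t",t),("s",s)):
    w=cloud(d)
    def box(c,r,z0,z1): 
        m=(np.hypot(w[...,0]-c[0],w[...,1]-c[1])<r)&(w[...,2]>z0)&(w[...,2]<z1); return w[m]
    m=(abs(w[...,0]-.6)<.04)&(abs(w[...,1]-.05)<.04); 
    print(n,"bench",np.median(w[m][:,2]),w[m][:,2].std())
    for nm,a in dict(plate=((.5,-.2),.15,.006,.02),boss=((.47,-.2),.05,.03,.06),noz=((.47,-.2),.04,.065,.12),cap=((.55,-.188),.03,.225,.27),knob=((.587,-.297),.03,.24,.3),bar=((.57,-.24),.06,.215,.245),bottle=((.49,.175),.04,.08,.13),tb=((.735,-.046),.04,.05,.2)).items():
        p=box(*a); 
        print(nm,len(p),p.mean(0).round(4),np.percentile(p,[2,50,98],axis=0).round(3).tolist() if len(p) else '')
def tri(a,b):
    A=[]
    for d,(u,v) in((t,a),(s,b)):
        V=d["view"]; x=(u-d["cx"])/d["fx"]; y=-(v-d["cy"])/d["fy"]
        A+= [V[0]+x*V[2], V[1]+y*V[2]]
    A=np.array(A); X,r,_,_=np.linalg.lstsq(A[:,:3],-A[:,3],rcond=None)
    return X.round(4), (proj(t,X)[0]-a).round(2),(proj(s,X)[0]-b).round(2)
print(tri((395.2,227.6),(307.9,163.7)),tri((398.5,194.5),(291,148.9)),tri((440.3,177.6),(263.9,127.7)))
E
```

```text
t bench 1.982722566484796e-05 0.002624304032342913
plate 2074 [ 0.4891 -0.2028  0.0121] [[0.396, -0.284, 0.007], [0.492, -0.197, 0.012], [0.595, -0.127, 0.018]]
boss 168 [ 0.4688 -0.2085  0.0431] [[0.445, -0.235, 0.035], [0.467, -0.205, 0.043], [0.494, -0.187, 0.051]]
noz 63 [ 0.469  -0.2089  0.086 ] [[0.458, -0.221, 0.07], [0.469, -0.209, 0.09], [0.482, -0.199, 0.098]]
cap 219 [ 0.5482 -0.1939  0.2377] [[0.529, -0.216, 0.227], [0.548, -0.194, 0.238], [0.567, -0.175, 0.243]]
knob 74 [ 0.5891 -0.2991  0.2692] [[0.581, -0.311, 0.243], [0.589, -0.298, 0.274], [0.598, -0.292, 0.281]]
bar 473 [ 0.5656 -0.2383  0.2329] [[0.534, -0.295, 0.226], [0.566, -0.238, 0.232], [0.594, -0.186, 0.243]]
bottle 462 [0.49   0.1729 0.1082] [[0.455, 0.148, 0.088], [0.49, 0.172, 0.109], [0.526, 0.2, 0.123]]
tb 216 [ 0.7133 -0.041   0.1259] [[0.697, -0.065, 0.058], [0.711, -0.042, 0.126], [0.738, -0.016, 0.163]]
s bench 0.0016753045398225641 0.002459596358558126
plate 1087 [ 0.5064 -0.1943  0.0129] [[0.389, -0.292, 0.006], [0.507, -0.186, 0.013], [0.61, -0.101, 0.019]]
boss 102 [ 0.4772 -0.2038  0.0445] [[0.
[... 243 characters left out ...]
, 0.239], [0.57, -0.172, 0.244]]
knob 55 [ 0.5947 -0.298   0.2656] [[0.586, -0.307, 0.242], [0.595, -0.297, 0.268], [0.602, -0.291, 0.283]]
bar 253 [ 0.5708 -0.2356  0.2323] [[0.536, -0.293, 0.217], [0.57, -0.236, 0.232], [0.598, -0.184, 0.243]]
bottle 281 [0.4904 0.1801 0.1092] [[0.453, 0.152, 0.088], [0.49, 0.182, 0.11], [0.527, 0.202, 0.124]]
tb 289 [ 0.7229 -0.0312  0.1155] [[0.701, -0.055, 0.053], [0.723, -0.028, 0.116], [0.743, -0.015, 0.163]]
(array([ 0.4692, -0.2113,  0.0862]), array([-0.54,  0.56]), array([-0.57, -0.13])) (array([ 0.5469, -0.1936,  0.2399]), array([-0.42,  0.46]), array([-0.45, -0.12])) (array([ 0.59  , -0.2959,  0.2806]), array([ 0.64, -0.74]), array([0.68, 0.2 ]))
```

```bash
cat > fit.py <<'E'
from h import *
from scipy.optimize import least_squares
def capcyl(r,z,R,z0,z1):
    dr=r-R; dz=np.maximum(z0-z,z-z1)
    return np.minimum(np.maximum(dr,dz),0)+np.hypot(np.maximum(dr,0),np.maximum(dz,0))
def stand_sdf(p,x):
    c,s=np.cos(x[2]),np.sin(x[2]); q=p[:,:2]-x[:2]; X=c*q[:,0]+s*q[:,1]; Y=-s*q[:,0]+c*q[:,1]; z=p[:,2]-x[3]
    r=np.hypot(X,Y); rc=np.hypot(X-.08,Y)
    return np.min([capcyl(r,z,.011,.0,.088),capcyl(r,z,.026,0,.04),capcyl(r,z,.021,0,.045),capcyl(rc,z,.0125,0,.24), np.abs(z-.012)*0+np.maximum(z-.012,0)],0)
def fit_stand(d,x0):
    w=cloud(d).reshape(-1,3); w=w[np.isfinite(w).all(1)]
    r=np.hypot(w[:,0]-x0[0],w[:,1]-x0[1]); cc=np.array(x0[:2])+.08*np.array([np.cos(x0[2]),np.sin(x0[2])])
    rc=np.hypot(w[:,0]-cc[0],w[:,1]-cc[1])
    m=((r<.04)&(w[:,2]>.02)&(w[:,2]<.11))|((rc<.03)&(w[:,2]>.02)&(w[:,2]<.2))
    p=w[m]
    f=lambda x:stand_sdf(p,x)
    R=least_squares(f,x0,loss="soft_l1",f_scale=.002)
    cov=np.linalg.inv(R.jac.T@R.jac)*.0025**2
    return R.x,len(p),np.sqrt(np.diag(cov)),np.median(abs(f(R.x)))
def bottle_sdf(p,b,a):
    q=p-b; z=q@a; r=np.linalg.norm(q-np.outer(z,a),axis=1)
    cone=np.maximum((r-(.027-(z-.095)/.027*.0105))*.932,np.maximum(.095-z,z-.122))
    return np.min([capcyl(r,z,.027,0,.095),np.where(cone>0,np.maximum(cone,0),cone),capcyl(r,z,.0165,.1,.16)],0)
def axis(yaw,pit): return np.array([np.cos(yaw)*np.cos(pit),np.sin(yaw)*np.cos(pit),np.sin(pit)])
E
python3 - <<'E'
from fit import *
for n in("top0.npz","scene0.npz"):
    d=load(n); x=[.469,-.208,.2,0]
    for _ in range(3): x,k,sd,med=fit_stand(d,x)
    print(n,x.round(4),k,sd.round(4),med)
    w=cloud(d).reshape(-1,3)
    m=(abs(w[:,0]-.47)<.09)&(abs(w[:,1]-.175)<.04)&(w[:,2]>.074)
    p=w[m]
    f=lambda x:bottle_sdf(p,x[:3],axis(x[3],x[4]))
    x0=[.54,.185,.098,np.pi+.1,-.26]
    R=least_squares(f,x0,loss="soft_l1",f_scale=.002); a=axis(*R.x[3:])
    print("bottle",R.x.round(4),len(p),np.median(abs(f(R.x))),np.sqrt(np.diag(np.linalg.inv(R.jac.T@R.jac)))*.0025,"p50",(R.x[:3]+.05*a).round(4),"mouth",(R.x[:3]+.16*a).round(4))
E
```

```text
top0.npz [ 0.4698 -0.2116  0.2249  0.0024] 386 [0.0003 0.0004 0.007  0.0003] 0.0013651500778130606
bottle [ 0.5384  0.1818  0.0981  3.2849 -0.2411] 848 0.0014359618111004033 [0.00057299 0.00039958 0.00032    0.00587896 0.00380339] p50 [0.4904 0.1748 0.0862] mouth [0.3847 0.1596 0.0599]
scene0.npz [ 0.4717 -0.2128  0.2218  0.0056] 386 [0.0003 0.0004 0.0067 0.0005] 0.001365164193724816
bottle [ 0.5352  0.1805  0.0989  3.2872 -0.2524] 565 0.0011829066487431608 [0.00030332 0.00045593 0.00034754 0.00738115 0.00480693] p50 [0.4873 0.1734 0.0864] mouth [0.3819 0.158  0.059 ]
```

```bash
python3 -m crank '[[[0,0,0,0,0,-10],[0,0,0,0,0,-10],[0,0,0,0,0,-10],[0,0,0,0,0,-10],[0,0,0,0,0,-10],[0,0,0,0,0,-10],[0,0,0,0,0,-10],[0,0,0,0,0,-10],[0,0,0,0,0,0]]]'; python3 -c "
from h import *
print(state()['joints'])"
python3 -m crank '[[[0,0,0,0,-10,0],[0,0,0,0,-10,0],[0,0,0,0,-10,0],[0,0,0,0,-10,0],[0,0,0,0,-10,0],[0,0,0,0,-10,0],[0,0,0,0,-10,0],[0,0,0,0,-5,0],[0,0,0,0,0,0]]]'; python3 -c "
from h import *
print(state()['joints'])"
```

```text
time: 1.23
ee_pos: [0.169, -0.4969, 0.2311]
tcp_rot: [-0.0, 0.651, 0.759, 0.0]
wrist_force: [-0.5, 0.3, -0.3]
opening: 0.0854
[-1.39829727e+00  2.63310332e-01 -4.85779022e-02  1.25942128e+00
 -1.48842035e-05  2.03130427e-02]
time: 2.35
ee_pos: [0.1751, -0.513, 0.2418]
tcp_rot: [0.394, 0.558, 0.648, -0.338]
wrist_force: [1.1, 0.4, -0.2]
opening: 0.0855
[-1.36713978 -0.10374082 -1.17484735 -0.59171489 -0.04704368  0.0262977 ]
```

```bash
cat >> h.py <<'E'
def js():
    from scipy.spatial.transform import Rotation as R
    s=state(); q=s['tcp_rot']; M=R.from_quat(np.r_[q[1:],q[0]]).as_matrix()
    print("j",s['joints'].round(4).tolist(),"p",s['ee_pos'].round(4).tolist(),"z",M[:,2].round(3),"y",M[:,1].round(3),"t",round(s['time'],2),"F",s['wrist_force'].round(1))
E
j(){ python3 -c "
from h import *
js()"; }
j; python3 -m crank '[[[1.55,0,0.8,0,0,0],[1.55,0,0.8,0,0,0],[1.55,0,0.8,0,0,0],[1.55,0,0.8,0,0,0],[0,0,0,0,0,0]]]' >/dev/null; j
python3 -m crank '[[[0,0,0,0,5,0],[0,0,0,0,5,0],[0,0,0,0,0,0]]]'>/dev/null; j;
```

```text
j [-1.3671, -0.1037, -1.1748, -0.5917, -0.047, 0.0263] p [0.1751, -0.513, 0.2418] z [ 0.133 -0.877 -0.461] y [0.989 0.149 0.002] t 2.35 F [ 1.1  0.4 -0.2]
j [-1.3406, 0.0168, -1.176, -0.6646, -0.0755, 0.0381] p [0.1857, -0.5309, 0.2023] z [ 0.123 -0.856 -0.503] y [ 0.989  0.145 -0.005] t 2.98 F [ 0.3 -0.3  0.4]
j [-1.3475, -0.0526, -0.9679, -0.2178, -0.0627, 0.0463] p [0.1857, -0.532, 0.2055] z [ 0.108 -0.76  -0.641] y [ 0.989  0.145 -0.005] t 3.35 F [0.4 0.  0.4]
```

```bash
cat > kin.py <<'E'
import numpy as np
from scipy.optimize import least_squares
S=[([.2633,-.0486,1.2594],[.169,-.4969,.2311],-1.3983),([-.1037,-1.1748,-.5917],[.1751,-.513,.2418],-1.3671),([.0168,-1.176,-.6646],[.1857,-.5309,.2023],-1.3406),([-.0526,-.9679,-.2178],[.1857,-.532,.2055],-1.3475)]
def rz(v,q):
    a,h,L1,L2,L3=v; q2,q3,q4=q; d=q2-q3; p=d+q4
    return np.array([a+L1*np.sin(q2)+L2*np.cos(d)+L3*np.cos(p), h+L1*np.cos(q2)-L2*np.sin(d)-L3*np.sin(p)])
def f(v):
    o=[]
    for q,P,q1 in S:
        R=P[0]*np.cos(q1)+P[1]*np.sin(q1); o+=list(rz(v,q)-[R,P[2]])
    return np.array(o)
R=least_squares(lambda v:np.r_[f(v),(v-[0,.3,.45,.45,.25])*1e-3],[0,.3,.45,.45,.25])
v=R.x
def ik(r,z,dip):
    a,h,L1,L2,L3=v; x=r-L3*np.cos(dip)-a; y=z+L3*np.sin(dip)-h
    D=np.hypot(x,y); c=(L1**2+L2**2-D**2)/(2*L1*L2)
    if abs(c)>1: return None
    g=np.arccos(c); # interior elbow angle
    # q3=0 -> angle 90deg; forearm dip=q2-q3
    q3=g-np.pi/2
    sol=least_squares(lambda q:[L1*np.sin(q)+L2*np.cos(q-q3)-x, L1*np.cos(q)-L2*np.sin(q-q3)-y],0.2)
    q2=sol.x[0]; return q2,q3,dip-(q2-q3)
if __name__=="__main__":
    print(v,f(v).round(4))
    for r,z in((.50,.16),(.52,.16),(.53,.16),(.53,.20),(.53,.24),(.53,.28),(.52,.32)):
        for dd in(15,30,40,50): print(r,z,dd,np.round(ik(r,z,np.radians(dd)),3))
E
python3 kin.py
```

```text
[0.04179987 0.31585229 0.45397857 0.3803376  0.4119998 ] [ 0.0032 -0.0056  0.0048  0.0017 -0.0136  0.0063  0.0056 -0.0024]Traceback (most recent call last):
  File "kin.py", line 26, in <module>
    for dd in(15,30,40,50): print(r,z,dd,np.round(ik(r,z,np.radians(dd)),3))
                                                  ~~^^^^^^^^^^^^^^^^^^^^
  File "kin.py", line 21, in ik
    sol=least_squares(lambda q:[L1*np.sin(q)+L2*np.cos(q-q3)-x, L1*np.cos(q)-L2*np.sin(q-q3)-y],0.2)
    return func(*args, **kwargs)
    vector_fun = VectorFunction(
        fun_wrapped,
    ...<6 lines>...
        workers=workers
    )
    self.J, dct = approx_derivative(
                  ~~~~~~~~~~~~~~~~~^
        self.fun_wrapped, self.x, f0=self.f, **finite_diff_options
        ^^^^^^^^^^^^^^^^^^^^^^^^^^^^^^^^^^^^^^^^^^^^^^^^^^^^^^^^^^
    )
    ^
    raise ValueError("`f0` passed has more than 1 dimension.")
ValueError: `f0` passed has more than 1 dimension.
```

```bash
j(){ python3 -c "
from h import *
js()"; }
python3 -m crank '[[[1.3,0,0,0,0,0],[1.3,0,0,0,0,0],[1.3,0,0,0,0,0],[1.3,0,0,0,0,0],[0,0,0,0,0,0]]]' >/dev/null; j
```

```text
j [-1.3394, -0.0252, -1.1164, -0.3896, -0.0687, 0.0512] p [0.1803, -0.4965, 0.1625] z [ 0.108 -0.757 -0.644] y [ 0.989  0.145 -0.005] t 3.98 F [0.4 0.5 1.2]
```

```bash
cat > plan.py <<'E'
from h import *
from scipy.linalg import logm,expm
from scipy.spatial.transform import Rotation as Ro
def cur():
    s=state(); q=s['tcp_rot']; T=np.eye(4); T[:3,:3]=Ro.from_quat(np.r_[q[1:],q[0]]).as_matrix(); T[:3,3]=s['ee_pos']; return T
def pose(g,yaw,dip,back=.019):
    """g: grasp point; yaw of horizontal tool dir (deg), dip deg (>90 points back)"""
    c,s=np.cos(np.radians(yaw)),np.sin(np.radians(yaw)); r=np.array([c,s,0]); Z=np.array([0,0,1.]); d=np.radians(dip)
    z=np.cos(d)*r-np.sin(d)*Z; x=-np.sin(d)*r-np.cos(d)*Z; y=np.cross(z,x)
    T=np.eye(4); T[:3,:3]=np.c_[x,y,z]; T[:3,3]=np.array(g)+back*z; return T
def rows(T0,T1,N,msg=""):
    L=np.real(logm(np.linalg.inv(T0)@T1)); E=expm(L/N)
    r=np.r_[E[:3,3]*100,np.degrees(Ro.from_matrix(E[:3,:3]).as_rotvec())]
    print(msg,N,"rows:",r.round(2).tolist(), "zpath",[round(float((T0@expm(L*k/6))[2,3]),3) for k in range(7)]); return T1
E
python3 - <<'E'
from plan import *
C=cur()
A=C.copy(); A[2,3]=.38; rows(C,A,6,"up")
G=pose([.5003,.1758,.0886],np.degrees(.145),117)
B=G.copy(); B[:3,3]-=.12*G[:3,2]
for n in (16,20):rows(A,B,n,"swing")
rows(B,G,8,"in"); print(G,B[:3,3])
E
```

```text
up 6 rows: [-2.77, -0.02, -2.33, -0.0, 0.0, 0.0] zpath [0.162, 0.199, 0.235, 0.271, 0.307, 0.344, 0.38]
swing 16 rows: [1.14, 5.51, -0.02, -1.2, 3.71, -5.86] zpath [0.38, 0.35, 0.306, 0.256, 0.212, 0.184, 0.179]
swing 20 rows: [0.87, 4.42, -0.0, -0.96, 2.97, -4.68] zpath [0.38, 0.35, 0.306, 0.256, 0.212, 0.184, 0.179]
in 8 rows: [-0.0, -0.0, 1.5, 0.0, 0.0, 0.0] zpath [0.179, 0.161, 0.143, 0.125, 0.107, 0.089, 0.072]
[[-0.88165622 -0.14449243 -0.44922628  0.4917647 ]
 [-0.1287437   0.98950591 -0.06559819  0.17455363]
 [ 0.4539905   0.         -0.89100652  0.07167088]
 [ 0.          0.          0.          1.        ]] [0.54567185 0.18242542 0.17859166]
```

```bash
python3 -m crank '[[[-2.77,0,-2.33,0,0,0],[-2.77,0,-2.33,0,0,0],[-2.77,0,-2.33,0,0,0],[-2.77,0,-2.33,0,0,0],[-2.77,0,-2.33,0,0,0],[-2.77,0,-2.33,0,0,0],[0,0,0,0,0,0]]]'; python3 - <<'E'
from plan import *
js()
C=cur()
G=pose([.5003,.1758,.0886],np.degrees(.145),117)
B=G.copy(); B[:3,3]-=.12*G[:3,2]
H=pose([.52,.17,.38],np.degrees(.145),85)
rows(rows(rows(C,H,18,"swing"),B,10,"tilt"),G,8)
E
```

```text
time: 4.85
ee_pos: [0.1818, -0.4988, 0.3848]
tcp_rot: [0.32, 0.591, 0.686, -0.28]
wrist_force: [-0.2, 0.6, 0.0]
opening: 0.0853
j [-1.336, -0.2903, -0.5892, 0.3957, -0.0714, 0.0535] p [0.1818, -0.4988, 0.3848] z [ 0.109 -0.762 -0.638] y [ 0.989  0.145 -0.005] t 4.85 F [-0.2  0.6  0. ]
swing 18 rows: [0.69, 4.48, -0.81, -2.38, 1.96, -4.52] zpath [0.385, 0.381, 0.37, 0.358, 0.349, 0.349, 0.361]
tilt 10 rows: [-0.56, 0.09, 1.78, 0.0, 3.2, 0.0] zpath [0.361, 0.332, 0.302, 0.272, 0.241, 0.21, 0.179]
 8 rows: [-0.0, -0.0, 1.5, 0.0, 0.0, 0.0] zpath [0.179, 0.161, 0.143, 0.125, 0.107, 0.089, 0.072]
```

```bash
python3 -m crank '[[[0.69,4.48,-0.81,-2.38,1.96,-4.52],[0.69,4.48,-0.81,-2.38,1.96,-4.52],[0.69,4.48,-0.81,-2.38,1.96,-4.52],[0.69,4.48,-0.81,-2.38,1.96,-4.52],[0.69,4.48,-0.81,-2.38,1.96,-4.52],[0.69,4.48,-0.81,-2.38,1.96,-4.52],[0.69,4.48,-0.81,-2.38,1.96,-4.52],[0.69,4.48,-0.81,-2.38,1.96,-4.52],[0.69,4.48,-0.81,-2.38,1.96,-4.52],[0.69,4.48,-0.81,-2.38,1.96,-4.52],[0.69,4.48,-0.81,-2.38,1.96,-4.52],[0.69,4.48,-0.81,-2.38,1.96,-4.52],[0.69,4.48,-0.81,-2.38,1.96,-4.52],[0.69,4.48,-0.81,-2.38,1.96,-4.52],[0.69,4.48,-0.81,-2.38,1.96,-4.52],[0.69,4.48,-0.81,-2.38,1.96,-4.52],[0.69,4.48,-0.81,-2.38,1.96,-4.52],[0.69,4.48,-0.81,-2.38,1.96,-4.52],[0,0,0,0,0,0],[0,0,0,0,0,0]]]'; python3 - <<'E'
from plan import *
js()
C=cur()
G=pose([.5003,.1758,.0886],np.degrees(.145),117)
B=G.copy(); B[:3,3]-=.12*G[:3,2]
rows(rows(C,B,10,"tilt"),G,8)
E
```

```text
time: 7.35
ee_pos: [0.5216, 0.1703, 0.3599]
tcp_rot: [0.042, -0.072, 0.996, 0.006]
wrist_force: [-0.2, 0.2, -0.5]
opening: 0.0856
j [0.1646, 0.2389, 0.2602, 1.5065, 0.0047, 0.0196] p [0.5216, 0.1703, 0.3599] z [ 0.084  0.019 -0.996] y [-0.145  0.989  0.006] t 7.35 F [-0.2  0.2 -0.5]
tilt 10 rows: [-0.56, 0.08, 1.77, 0.04, 3.19, 0.01] zpath [0.36, 0.331, 0.301, 0.271, 0.24, 0.209, 0.179]
 8 rows: [-0.0, -0.0, 1.5, 0.0, 0.0, 0.0] zpath [0.179, 0.161, 0.143, 0.125, 0.107, 0.089, 0.072]
```

```bash
python3 -m crank '[[[-0.56,0.08,1.77,0.04,3.19,0],[-0.56,0.08,1.77,0.04,3.19,0],[-0.56,0.08,1.77,0.04,3.19,0],[-0.56,0.08,1.77,0.04,3.19,0],[-0.56,0.08,1.77,0.04,3.19,0],[-0.56,0.08,1.77,0.04,3.19,0],[-0.56,0.08,1.77,0.04,3.19,0],[-0.56,0.08,1.77,0.04,3.19,0],[-0.56,0.08,1.77,0.04,3.19,0],[-0.56,0.08,1.77,0.04,3.19,0],[0,0,0,0,0,0],[0,0,0,0,0,0]]]'; python3 - <<'E'
from plan import *
js()
C=cur()
G=pose([.5003,.1758,.0886],np.degrees(.145),117)
rows(C,G,8)
d=imaging.get_image("scene"); zoom(d,310,170,110,110,5,"pics/s1.png")
d2=imaging.get_image("top"); zoom(d2,220,140,120,130,5,"pics/t1.png")
E
```

```text
time: 8.85
ee_pos: [0.5459, 0.1824, 0.18]
tcp_rot: [-0.232, -0.071, 0.97, -0.017]
wrist_force: [0.6, 0.1, 0.7]
opening: 0.0856
j [0.1746, 0.7335, 0.51, 1.816, 0.0127, 0.0251] p [0.5459, 0.1824, 0.18] z [-0.447 -0.066 -0.892] y [-0.146  0.989 -0.   ] t 8.85 F [0.6 0.1 0.7]
 8 rows: [-0.0, 0.0, 1.52, -0.01, 0.02, 0.01] zpath [0.18, 0.162, 0.144, 0.126, 0.108, 0.09, 0.072]
```

View pics/s1.png

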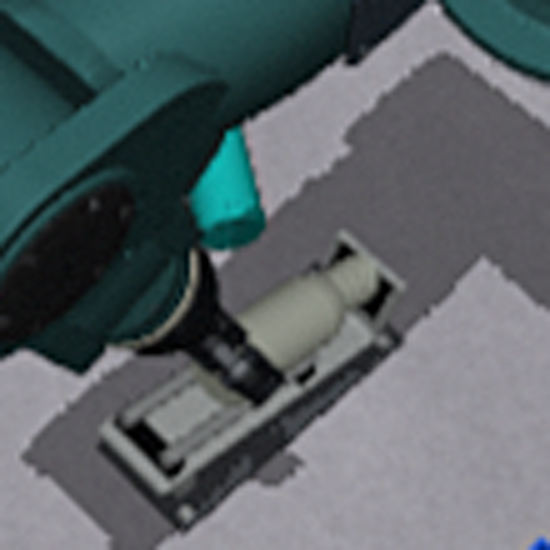

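View pics/t1.png

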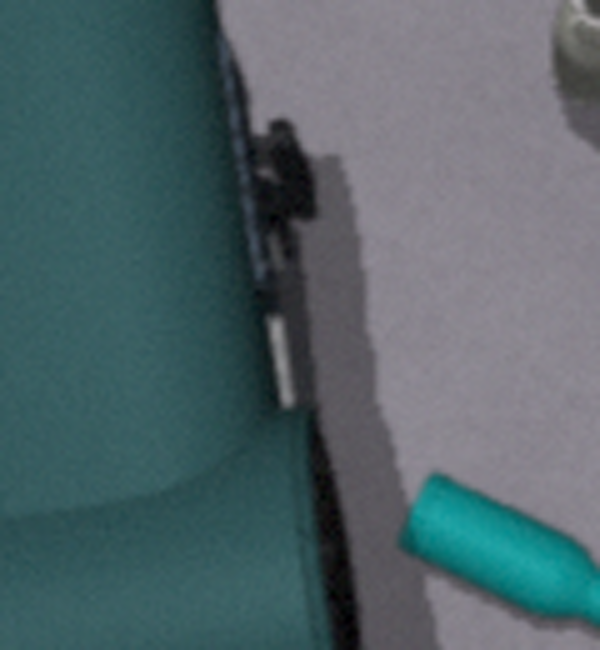

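The scene view shows the open fingers just above the bottle's base end (crop ~(240,360)), aligned with the chute. The top view is blocked by the arm. I'm going in.

```bash
python3 -m crank '[[[0,0,1.52,0,0,0],[0,0,1.52,0,0,0],[0,0,1.52,0,0,0],[0,0,1.52,0,0,0],[0,0,1.52,0,0,0],[0,0,1.52,0,0,0],[0,0,1.52,0,0,0],[0,0,1.52,0,0,0],[0,0,0,0,0,0]]]'; python3 - <<'E'
from plan import *
js()
d=imaging.get_image("scene"); zoom(d,310,170,110,110,5,"pics/s2.png")
E
```

```text
time: 10.07
ee_pos: [0.4906, 0.1748, 0.0715]
tcp_rot: [-0.232, -0.072, 0.97, -0.017]
wrist_force: [-0.5, -0.5, -0.2]
opening: 0.0855
j [0.1779, 0.6866, 0.1098, 1.4642, 0.0139, 0.0272] p [0.4906, 0.1748, 0.0715] z [-0.448 -0.066 -0.891] y [-0.147  0.989  0.   ] t 10.07 F [-0.5 -0.5 -0.2]
```

View pics/s2.png

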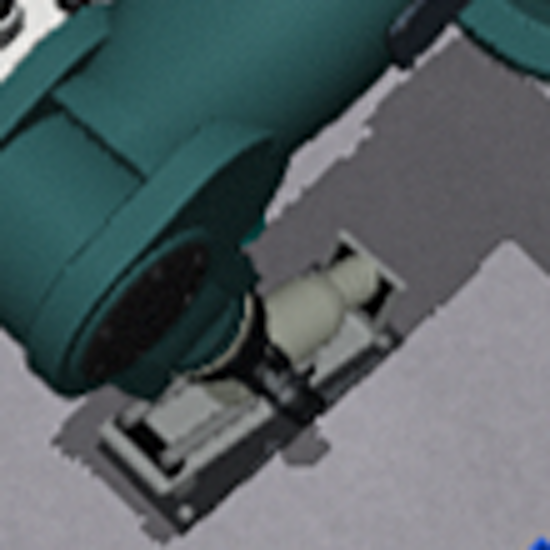

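Fingers straddle the body at crop (280,380) and no force is reported. Closing.

```bash
python3 -m crank '[[[0,0,0,0,0,0],[0,0,0,0,0,0],[0,0,0,0,0,0],[0,0,0,0,0,0],[0,0,0,0,0,0],[0,0,0,0,0,0],[0,0,0,0,0,0],[0,0,0,0,0,0]]]' 4.5; python3 -c "
from plan import *
js()"
```

```text
time: 11.12
ee_pos: [0.4915, 0.1754, 0.0719]
tcp_rot: [-0.232, -0.072, 0.97, -0.017]
wrist_force: [1.1, 4.2, 8.0]
opening: 0.053
j [0.1782, 0.6871, 0.1125, 1.4654, 0.015, 0.0273] p [0.4915, 0.1754, 0.0719] z [-0.448 -0.065 -0.892] y [-0.147  0.989  0.001] t 11.12 F [1.1 4.2 8. ]
```

```bash
python3 -m crank '[[[0.45,0,-0.9,0,0,0],[0.7,0,-1.34,0,0,0],[0.91,0,-1.78,0,0,0],[0.91,0,-1.78,0,0,0],[0.91,0,-1.78,0,0,0],[0.91,0,-1.78,0,0,0],[0.91,0,-1.78,0,0,0],[0.91,0,-1.78,0,0,0],[0,0,0,0,0,0],[0,0,0,0,0,0]]]'; python3 - <<'E'
from plan import *
js()
d=imaging.get_image("scene"); cv2.imwrite("pics/s3.png",d["color"][:,:,::-1]); np.savez("s3.npz",**d)
d=imaging.get_image("top"); cv2.imwrite("pics/t3.png",d["color"][:,:,::-1])
C=cur()
n=[.4707,-.2122]
for yaw in(-33,-25):
  P=pose([n[0],n[1],.30],yaw,42); rows(C,P,20,f"yaw{yaw}")
E
```

```text
time: 12.38
ee_pos: [0.4907, 0.1748, 0.2158]
tcp_rot: [-0.233, -0.072, 0.97, -0.017]
wrist_force: [0.3, 0.1, -2.1]
opening: 0.0525
j [0.1779, 0.615, 0.3706, 1.7975, 0.0139, 0.0272] p [0.4907, 0.1748, 0.2158] z [-0.449 -0.067 -0.891] y [-0.147  0.989  0.   ] t 12.38 F [ 0.3  0.1 -2.1]
yaw-33 20 rows: [-0.41, -2.03, -0.15, 0.4, -3.58, 2.18] zpath [0.216, 0.217, 0.225, 0.238, 0.255, 0.272, 0.287]
yaw-25 20 rows: [-0.27, -2.02, -0.21, 0.33, -3.64, 1.76] zpath [0.216, 0.22, 0.229, 0.243, 0.258, 0.274, 0.287]
```

View pics/s3.png

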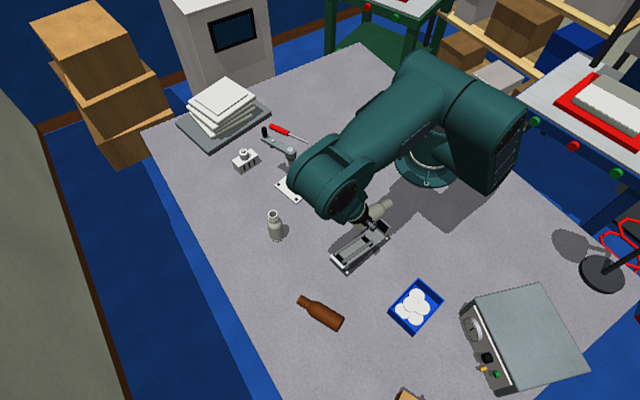

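```bash
python3 -m crank '[[[-0.41,-2.03,-0.15,0.4,-3.58,2.18],[-0.41,-2.03,-0.15,0.4,-3.58,2.18],[-0.41,-2.03,-0.15,0.4,-3.58,2.18],[-0.41,-2.03,-0.15,0.4,-3.58,2.18],[-0.41,-2.03,-0.15,0.4,-3.58,2.18],[-0.41,-2.03,-0.15,0.4,-3.58,2.18],[-0.41,-2.03,-0.15,0.4,-3.58,2.18],[-0.41,-2.03,-0.15,0.4,-3.58,2.18],[-0.41,-2.03,-0.15,0.4,-3.58,2.18],[-0.41,-2.03,-0.15,0.4,-3.58,2.18],[-0.41,-2.03,-0.15,0.4,-3.58,2.18],[-0.41,-2.03,-0.15,0.4,-3.58,2.18],[-0.41,-2.03,-0.15,0.4,-3.58,2.18],[-0.41,-2.03,-0.15,0.4,-3.58,2.18],[-0.41,-2.03,-0.15,0.4,-3.58,2.18],[-0.41,-2.03,-0.15,0.4,-3.58,2.18],[-0.41,-2.03,-0.15,0.4,-3.58,2.18],[-0.41,-2.03,-0.15,0.4,-3.58,2.18],[-0.41,-2.03,-0.15,0.4,-3.58,2.18],[-0.41,-2.03,-0.15,0.4,-3.58,2.18]]]'; python3 - <<'E'
from plan import *
js()
C=cur()
P=pose([.4707,-.2122,.30],-33,42); rows(C,P,1)
for n in("scene","top"):
  d=imaging.get_image(n); np.savez(f"{n}4.npz",**d)
  zoom(d,*((225,60,160,150) if n=="scene" else (320,130,160,150)),4,f"pics/{n}4.png")
E
```

```text
time: 14.98
ee_pos: [0.4829, -0.22, 0.2868]
tcp_rot: [0.391, 0.259, 0.876, -0.114]
wrist_force: [0.8, 1.3, -1.8]
opening: 0.0528
j [-0.5869, -0.2275, -0.7931, 0.1662, 0.0104, -0.0061] p [0.4829, -0.22, 0.2868] z [ 0.625 -0.403 -0.668] y [0.544 0.839 0.002] t 14.97 F [ 0.8  1.3 -1.8]
 1 rows: [-0.01, -0.01, -0.06, 0.13, 0.07, -0.07] zpath [0.287, 0.287, 0.287, 0.287, 0.287, 0.287, 0.287]
```

View pics/scene4.png

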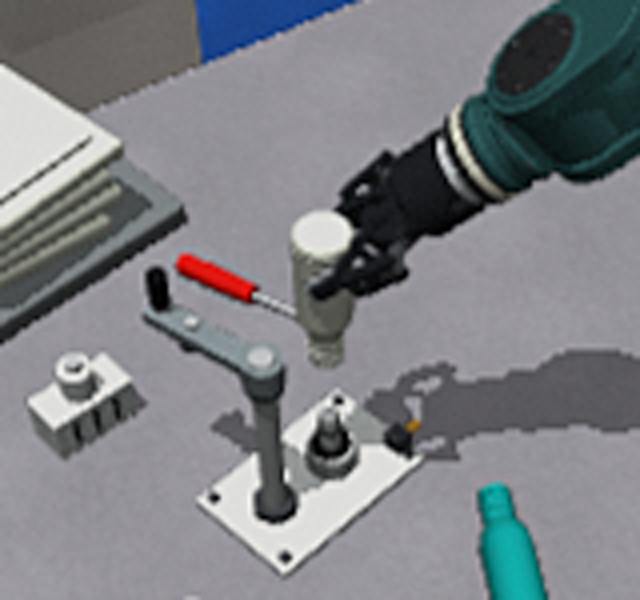

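View pics/top4.png

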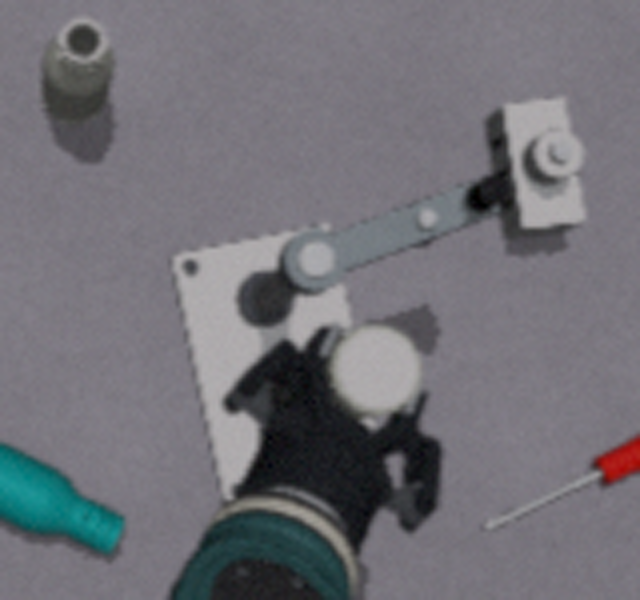

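```bash
cat > bf.py <<'E'
from fit import *
def bfit(d,c,zb,zcut=0.012):
    """inverted bottle near vertical: params base xyz, tilt tx,ty"""
    w=cloud(d).reshape(-1,3); col=d["color"].reshape(-1,3).astype(float)
    m=(np.hypot(w[:,0]-c[0],w[:,1]-c[1])<.045)&(w[:,2]>zb-.17)&(w[:,2]<zb+.02)
    mx,mn=col.max(1),col.min(1)
    m&=(mx>95)   # white-ish, drop black gripper
    p=w[m]
    ax=lambda x:np.array([x[3],x[4],-1])/np.sqrt(1+x[3]**2+x[4]**2)
    f=lambda x:np.r_[bottle_sdf(p,x[:3],ax(x)), (x[3]-0)*.0,]
    R=least_squares(f,[c[0],c[1],zb,0,0],loss="soft_l1",f_scale=.0015)
    sd=np.sqrt(np.diag(np.linalg.pinv(R.jac.T@R.jac)))*.0025
    return R.x,sd,len(p),np.median(abs(f(R.x))),R.x[:3]+.16*ax(R.x)
E
python3 - <<'E'
from bf import *
for n in("top4.npz","scene4.npz"):
    d=load(n)
    x,sd,k,med,mo=bfit(d,(.4707,-.2122),.338)
    print(n,"base",x.round(4),sd.round(4),k,round(med,4),"mouth",mo.round(4))
d=load("scene4.npz"); x=[.4707,-.2122,.22,0]
w=cloud(d)
import fit
for _ in range(2): x,k,sd,med=fit_stand(d,x)
print("stand scene",x.round(4),k,sd.round(4),med)
E
```

```text
top4.npz base [ 0.4699 -0.2138  0.3349 -0.011   0.0071] [0.0006 0.0006 0.0002 0.0145 0.014 ] 433 0.0013 mouth [ 0.4682 -0.2126  0.1749]
scene4.npz base [ 0.471  -0.213   0.3365  0.0057 -0.0019] [0.0006 0.0008 0.0003 0.0066 0.0078] 301 0.0011 mouth [ 0.4719 -0.2133  0.1765]
stand scene [ 0.4718 -0.2133  0.2284  0.0052] 393 [0.0003 0.0004 0.0068 0.0005] 0.0013673217643142208
```

```bash
python3 -m crank '[[[0.89,0.03,0.8,0,0,0],[0.89,0.03,0.8,0,0,0],[0.89,0,0.8,0,0,0],[0.89,0,0.8,0,0,0],[0.89,0,0.78,0,0,0],[0.89,0,0.75,0,0,0],[0,0,0,0,0,0],[0,0,0,0,0,0]]]'; python3 - <<'E'
from plan import *
from bf import *
js()
for n in("scene","top"):
  d=imaging.get_image(n); np.savez(f"{n}5.npz",**d)
  zoom(d,*((275,100,70,70) if n=="scene" else (350,180,80,80)),8,f"pics/{n}5.png")
  x,sd,k,med,mo=bfit(d,(.4707,-.2122),.265); print(n,"base",x.round(4),k,round(med,4),"mouth",mo.round(4))
E
```

```text
time: 16.08
ee_pos: [0.484, -0.2189, 0.2165]
tcp_rot: [0.391, 0.259, 0.876, -0.114]
wrist_force: [0.1, 1.0, -2.2]
opening: 0.0524
j [-0.5822, -0.1398, -0.9562, -0.0837, 0.0075, -0.0044] p [0.484, -0.2189, 0.2165] z [ 0.625 -0.403 -0.669] y [0.543 0.84  0.002] t 16.07 F [ 0.1  1.  -2.2]
scene base [ 0.4714 -0.21    0.2669  0.0129 -0.0174] 286 0.0014 mouth [ 0.4735 -0.2128  0.1069]
top base [ 0.471  -0.2127  0.2655  0.025   0.0141] 384 0.0013 mouth [ 0.475  -0.2104  0.1056]
```

View pics/scene5.png

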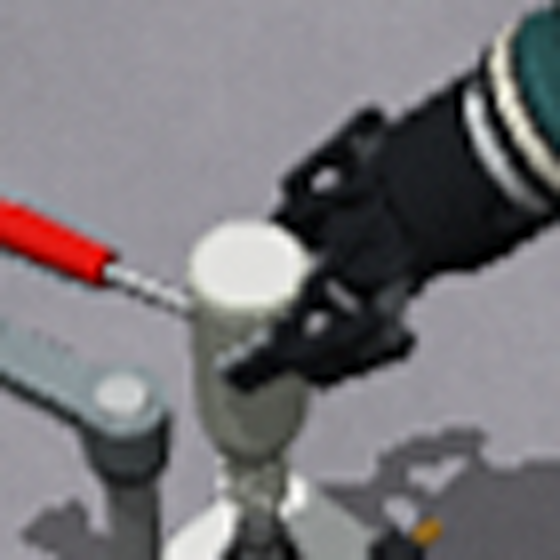

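```bash
python3 -m crank '[[[0.06,-0.05,-0.06,0,0,0],[0,0,0,0,0,0],[0.37,0,0.335,0,0,0],[0.37,0,0.335,0,0,0],[0.37,0,0.335,0,0,0],[0.37,0,0.335,0,0,0],[0,0,0,0,0,0],[0,0,0,0,0,0]]]'; python3 - <<'E'
from plan import *
js(); print(state()['torque'])
E
```

```text
time: 17.18
ee_pos: [0.483, -0.219, 0.1964]
tcp_rot: [0.391, 0.259, 0.876, -0.114]
wrist_force: [0.1, 0.9, -1.4]
opening: 0.0526
j [-0.5843, -0.1073, -1.0045, -0.1651, 0.0088, -0.0054] p [0.483, -0.219, 0.1964] z [ 0.625 -0.403 -0.668] y [0.543 0.84  0.002] t 17.18 F [ 0.1  0.9 -1.4]
[ 0.45850175  0.78023102 -0.0269785 ]
```

```bash
python3 - <<'E'
from plan import *
from bf import *
for n in("scene","top"):
  d=imaging.get_image(n); np.savez(f"{n}6.npz",**d)
  zoom(d,*((275,120,70,70) if n=="scene" else (350,180,80,80)),8,f"pics/{n}6.png")
  x,sd,k,med,mo=bfit(d,(.4707,-.2122),.245); print(n,"base",x.round(4),k,round(med,4),"mouth",mo.round(4))
E
```

```text
scene base [ 0.4709 -0.2114  0.2464  0.0081 -0.0074] 278 0.0012 mouth [ 0.4722 -0.2125  0.0864]
top base [ 0.4708 -0.2115  0.2451 -0.0034 -0.0046] 369 0.0013 mouth [ 0.4703 -0.2122  0.0851]
```

View pics/scene6.png

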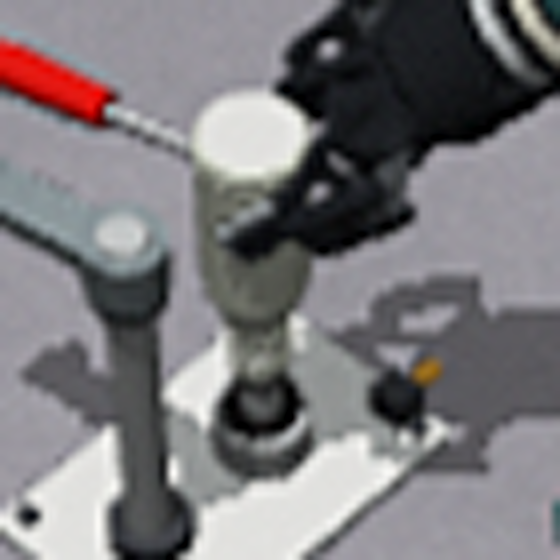

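View pics/top6.png

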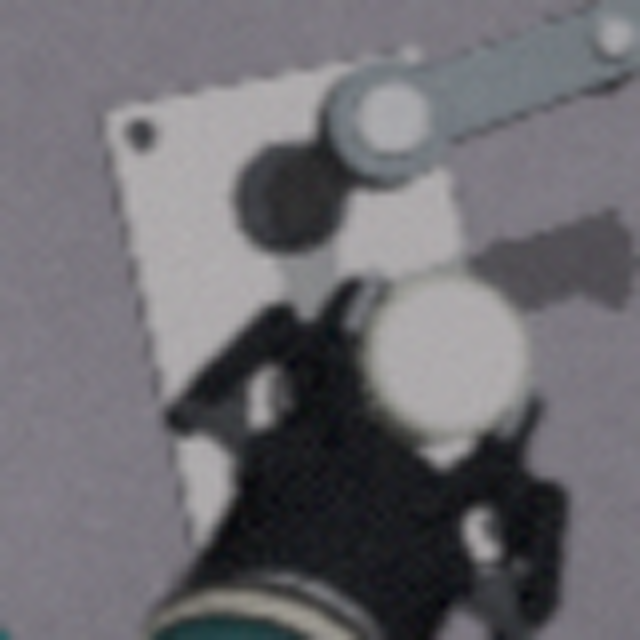

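The neck sits over the nozzle nose at scene crop (262,390), and the fits put the base and nozzle axes within about 1 mm. Lowering slowly.

```bash
python3 -m crank '[[[0.22,0,0.2,0,0,0],[0.22,0,0.2,0,0,0],[0.22,0,0.2,0,0,0],[0.22,0,0.2,0,0,0],[0,0,0,0,0,0]]]'; python3 -m crank '[[[0.15,0,0.134,0,0,0],[0.15,0,0.134,0,0,0],[0.15,0,0.134,0,0,0],[0,0,0,0,0,0]]]';  python3 -m crank '[[[0.15,0,0.134,0,0,0],[0.15,0,0.134,0,0,0],[0,0,0,0,0,0]]]'
```

```text
time: 17.9
ee_pos: [0.4832, -0.2192, 0.1846]
tcp_rot: [0.391, 0.259, 0.876, -0.115]
wrist_force: [-0.9, 0.5, 1.5]
opening: 0.0524
time: 18.4
ee_pos: [0.4827, -0.2188, 0.1778]
tcp_rot: [0.39, 0.259, 0.876, -0.114]
wrist_force: [1.2, -0.6, -2.1]
opening: 0.0526
time: 18.77
ee_pos: [0.4827, -0.2188, 0.1738]
tcp_rot: [0.39, 0.259, 0.876, -0.114]
wrist_force: [-0.9, -0.6, -2.2]
opening: 0.0525
```

```bash
python3 - <<'E'
from plan import *
from bf import *
js()
for n in("scene","top"):
  d=imaging.get_image(n); np.savez(f"{n}7.npz",**d)
  zoom(d,*((275,120,70,70) if n=="scene" else (350,180,80,80)),8,f"pics/{n}7.png")
  x,sd,k,med,mo=bfit(d,(.4707,-.2122),.223); print(n,"base",x.round(4),k,round(med,4),"mouth",mo.round(4))
E
```

```text
j [-0.5842, -0.0633, -1.0552, -0.2587, 0.0087, -0.0053] p [0.4827, -0.2188, 0.1738] z [ 0.625 -0.402 -0.669] y [0.543 0.84  0.002] t 18.77 F [-0.9 -0.6 -2.2]
scene base [ 0.4707 -0.2118  0.2244  0.0055  0.0009] 273 0.0013 mouth [ 0.4716 -0.2116  0.0644]
top base [ 0.4699 -0.2124  0.2226  0.0051  0.0282] 349 0.0013 mouth [ 0.4708 -0.2079  0.0627]
```

View pics/scene7.png

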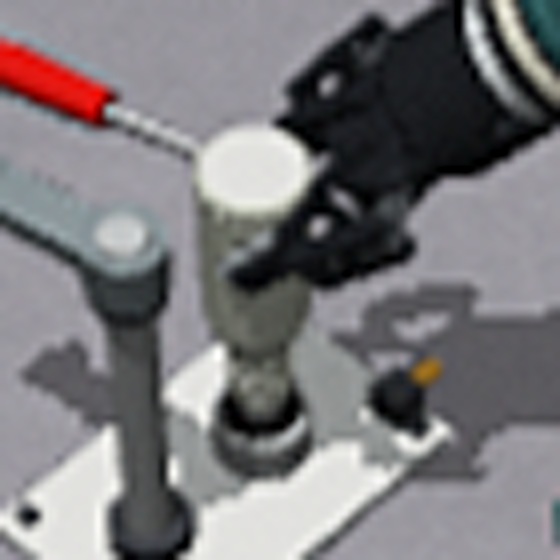

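```bash
for i in 1; do python3 -m crank '[[[0.15,0,0.134,0,0,0],[0,0,0,0,0,0]]]'; python3 -m crank '[[[0.15,0,0.134,0,0,0],[0,0,0,0,0,0]]]';python3 -m crank '[[[0.15,0,0.134,0,0,0],[0,0,0,0,0,0]]]';python3 -m crank '[[[0.15,0,0.134,0,0,0],[0,0,0,0,0,0]]]'; done | grep -E "ee_pos|force"
```

```text
ee_pos: [0.4828, -0.2189, 0.1721]
wrist_force: [0.3, -0.6, -0.9]
ee_pos: [0.4828, -0.2189, 0.17]
wrist_force: [1.6, -0.6, -0.9]
ee_pos: [0.4828, -0.2188, 0.1679]
wrist_force: [0.5, -0.3, -1.8]
ee_pos: [0.4828, -0.2188, 0.1659]
wrist_force: [1.2, -0.8, -1.5]
```

```bash
python3 - <<'E'
from plan import *
from bf import *
js(); print(state()['torque'],state()['opening'])
for n in("scene","top"):
  d=imaging.get_image(n); np.savez(f"{n}8.npz",**d)
  zoom(d,*((275,120,70,70) if n=="scene" else (350,180,80,80)),8,f"pics/{n}8.png")
  x,sd,k,med,mo=bfit(d,(.4707,-.2122),.215); print(n,"base",x.round(4),k,round(med,4),"mouth",mo.round(4))
E
```

```text
j [-0.5841, -0.0457, -1.0733, -0.2947, 0.0087, -0.0053] p [0.4828, -0.2188, 0.1659] z [ 0.625 -0.403 -0.669] y [0.543 0.84  0.002] t 19.88 F [ 1.2 -0.8 -1.5]
[ 0.28495315  0.49202986 -0.01174324] 0.05278464212632709
scene base [ 0.4707 -0.2117  0.2159  0.0078 -0.0064] 274 0.0013 mouth [ 0.472  -0.2127  0.0559]
top base [ 0.4705 -0.2121  0.2147 -0.0196 -0.0017] 343 0.0015 mouth [ 0.4674 -0.2124  0.0547]
```

View pics/scene8.png

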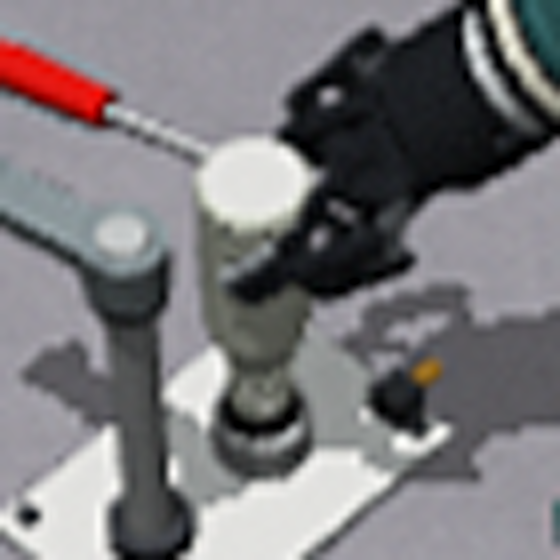

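View pics/top8.png

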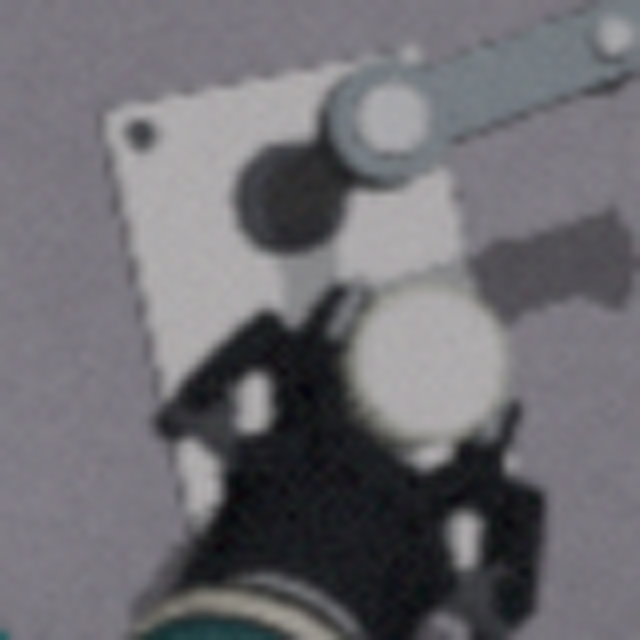

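```bash
{ python3 -m crank '[[[0.15,0,0.134,0,0,0]]]'; python3 -m crank '[[[0.15,0,0.134,0,0,0]]]';python3 -m crank '[[[0.15,0,0.134,0,0,0]]]'; python3 -m crank '[[[0.074,0,0.067,0,0,0]]]'; python3 -m crank '[[[0,0,0,0,0,0]]]'; } | grep -E "ee_pos|force"
```

```text
ee_pos: [0.4831, -0.2191, 0.1646]
wrist_force: [-1.0, 0.1, 2.0]
ee_pos: [0.4831, -0.2191, 0.1625]
wrist_force: [0.1, 0.9, 1.9]
ee_pos: [0.483, -0.219, 0.1603]
wrist_force: [0.0, -0.3, 2.7]
ee_pos: [0.4829, -0.2189, 0.1591]
wrist_force: [0.5, -0.8, 1.1]
ee_pos: [0.4827, -0.2188, 0.1588]
wrist_force: [1.4, -0.4, -1.4]
```

The 3–5 N drag shows while it moves, so the neck is past the O-ring. Continuing in 1 mm steps to the gasket.

```bash
{ python3 -m crank '[[[0.074,0,0.067,0,0,0]]]'; python3 -m crank '[[[0.074,0,0.067,0,0,0]]]'; python3 -m crank '[[[0.074,0,0.067,0,0,0],[0,0,0,0,0,0]]]'; } | grep -E "ee_pos|force"
```

```text
ee_pos: [0.483, -0.219, 0.1584]
wrist_force: [0.8, 0.3, 0.7]
ee_pos: [0.483, -0.219, 0.1574]
wrist_force: [0.3, -0.3, 3.1]
ee_pos: [0.4832, -0.2191, 0.1567]
wrist_force: [-1.2, -1.0, 4.2]
```

```bash
{ python3 -m crank '[[[0.037,0,0.033,0,0,0],[0,0,0,0,0,0]]]'; python3 -m crank '[[[0.037,0,0.033,0,0,0],[0,0,0,0,0,0]]]'; } | grep -E "ee_pos|force"
```

```text
ee_pos: [0.4835, -0.2193, 0.1566]
wrist_force: [-1.9, 1.0, 8.8]
ee_pos: [0.4838, -0.2195, 0.1567]
wrist_force: [-4.6, 1.5, 13.2]
```

```bash
{ python3 -m crank '[[[0.055,0,0.03,0,0,0],[0,0,0,0,0,0]]]'; python3 -m crank '[[[0,0,0,0,0,0]]]'; } | grep -E "time|ee_pos|force"
```

```text
time: 21.85
ee_pos: [0.484, -0.2196, 0.1567]
wrist_force: [-5.1, 2.5, 15.9]
time: 21.98
ee_pos: [0.4841, -0.2196, 0.1567]
wrist_force: [-4.2, 2.5, 17.1]
```

```bash
{ python3 -m crank '[[[0.015,0,0.013,0,0,0],[0,0,0,0,0,0]]]'; python3 -m crank '[[[0,0,0,0,0,0],[0,0,0,0,0,0]]]'; python3 -m crank '[[[0,0,0,0,0,0],[0,0,0,0,0,0],[0,0,0,0,0,0]]]'; } | grep -E "time|ee_pos|force"; python3 - <<'E'
from plan import *
from bf import *
for n in("scene","top"):
  d=imaging.get_image(n); np.savez(f"{n}9.npz",**d)
  zoom(d,*((275,120,70,70) if n=="scene" else (350,180,80,80)),8,f"pics/{n}9.png")
  x,sd,k,med,mo=bfit(d,(.4707,-.2122),.205); print(n,"base",x.round(4),k,round(med,4),"mouth",mo.round(4))
E
```

```text
time: 22.22
ee_pos: [0.4842, -0.2197, 0.1567]
wrist_force: [-4.7, 3.3, 18.2]
time: 22.48
ee_pos: [0.4842, -0.2197, 0.1567]
wrist_force: [-5.1, 2.5, 18.1]
time: 22.85
ee_pos: [0.4842, -0.2197, 0.1567]
wrist_force: [-5.6, 2.4, 19.4]
scene base [ 0.4718 -0.2119  0.2065  0.0045  0.0012] 284 0.0016 mouth [ 0.4725 -0.2117  0.0465]
top base [ 0.4712 -0.2115  0.2056 -0.0056 -0.0009] 348 0.0015 mouth [ 0.4703 -0.2117  0.0456]
```

View pics/scene9.png

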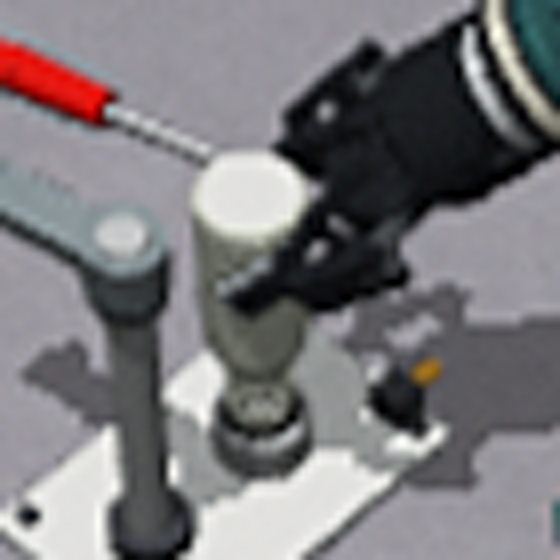

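```bash
python3 -m crank '[[[-0.08,0,-0.07,0,0,0],[-0.08,0,-0.07,0,0,0],[0,0,0,0,0,0]]]'|grep -E "ee|for"; python3 -m crank '[[[0,0,0,0,0,0],[0,0,0,0,0,0],[0,0,0,0,0,0],[0,0,0,0,0,0],[0,0,0,0,0,0]]]' 8.5;  python3 - <<'E'
from plan import *
from bf import *
js()
for n in("scene","top"):
  d=imaging.get_image(n)
  x,sd,k,med,mo=bfit(d,(.4707,-.2122),.205); print(n,"base",x.round(4),k,round(med,4),"mouth",mo.round(4))
E
```

```text
ee_pos: [0.4829, -0.2189, 0.1567]
wrist_force: [1.2, -1.0, 3.6]
time: 23.95
ee_pos: [0.4828, -0.2189, 0.1565]
tcp_rot: [0.391, 0.259, 0.876, -0.114]
wrist_force: [-0.1, 0.1, 0.2]
opening: 0.0852
j [-0.5841, -0.0236, -1.095, -0.3391, 0.0086, -0.0053] p [0.4828, -0.2189, 0.1565] z [ 0.625 -0.403 -0.669] y [0.543 0.84  0.002] t 23.95 F [-0.1  0.1  0.2]
scene base [ 0.4685 -0.2116  0.2073  0.0291  0.0012] 317 0.0013 mouth [ 0.4731 -0.2114  0.0474]
top base [ 0.469  -0.212   0.2054  0.0261  0.0208] 330 0.0013 mouth [ 0.4731 -0.2087  0.0455]
```

```bash
python3 -m crank '[[[0,0,-1,0,0,0],[0,0,-2,0,0,0],[0,0,-2,0,0,0],[0,0,-2,0,0,0],[0,0,-2,0,0,0],[0,0,-2,0,0,0],[0,0,-2,0,0,0],[0,0,0,0,0,0],[0,0,0,0,0,0]]]' |grep -E "ee|for";  python3 - <<'E'
from plan import *
from bf import *
js()
for n in("scene","top"):
  d=imaging.get_image(n); np.savez(f"{n}10.npz",**d)
  zoom(d,*((275,120,70,70) if n=="scene" else (350,160,100,100)),7,f"pics/{n}10.png")
  x,sd,k,med,mo=bfit(d,(.4707,-.2122),.205); print(n,"base",x.round(4),sd.round(4),k,round(med,4),"mouth",mo.round(4))
E
```

```text
ee_pos: [0.4016, -0.1665, 0.2433]
wrist_force: [0.0, 0.6, 0.3]
j [-0.5893, -0.3908, -0.9998, 0.123, 0.0125, -0.0088] p [0.4016, -0.1665, 0.2433] z [ 0.625 -0.403 -0.668] y [0.543 0.84  0.002] t 25.18 F [0.  0.6 0.3]
scene base [ 0.4689 -0.2119  0.2069  0.022   0.0033] [0.0006 0.0006 0.0003 0.008  0.0075] 324 0.0013 mouth [ 0.4724 -0.2114  0.0469]
top base [ 0.4679 -0.2104  0.2054  0.0115  0.0299] [0.0008 0.0009 0.0002 0.013  0.0108] 345 0.0014 mouth [ 0.4697 -0.2057  0.0455]
```

View pics/scene10.png

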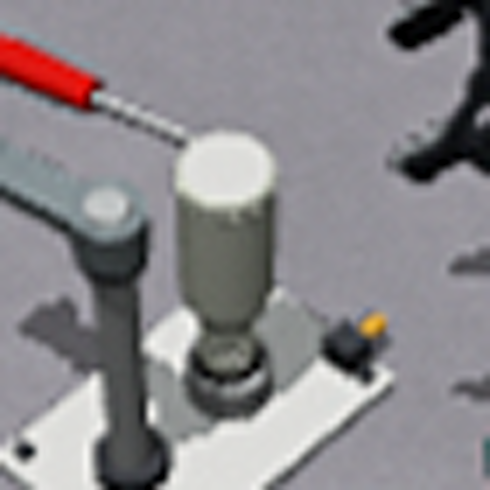

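View pics/top10.png

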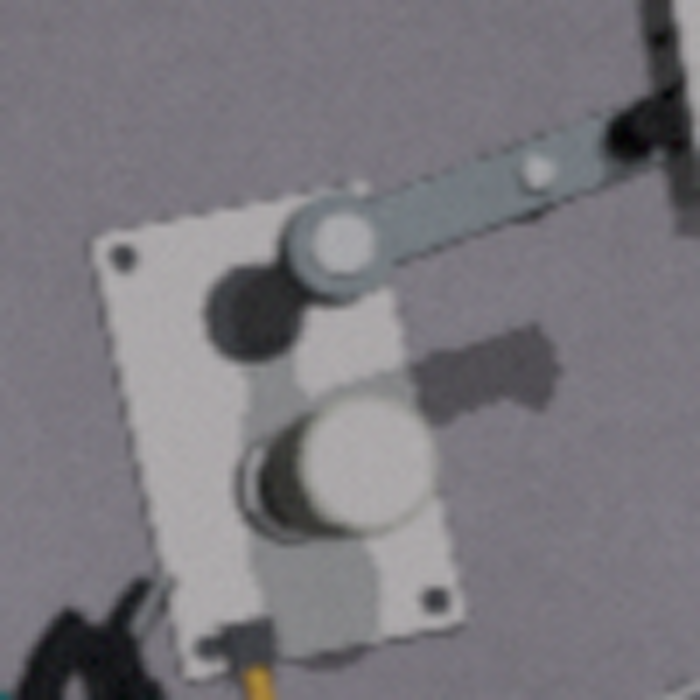

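```bash
python3 - <<'E'
from bf import *
for tag in("9","10"):
  for n in("scene","top"):
    d=load(f"{n}{tag}.npz"); w=cloud(d).reshape(-1,3); col=d["color"].reshape(-1,3).astype(float)
    m=(np.hypot(w[:,0]-.47,w[:,1]+.212)<.04)&(w[:,2]>.085)&(w[:,2]<.22)&(col.max(1)>95); p=w[m]
    ax=lambda x:np.array([x[3],x[4],-1])/np.sqrt(1+x[3]**2+x[4]**2)
    f=lambda x:bottle_sdf(p,x[:3],ax(x))
    R=least_squares(f,[.47,-.212,.205,0,0],loss="soft_l1",f_scale=.0015)
    sd=np.sqrt(np.diag(np.linalg.pinv(R.jac.T@R.jac)))*.0025
    top=p[(np.hypot(p[:,0]-R.x[0],p[:,1]-R.x[1])<.022)&(p[:,2]>.195)]
    A=np.c_[top[:,:2]-top[:,:2].mean(0),np.ones(len(top))]; pl=np.linalg.lstsq(A,top[:,2],rcond=None)[0]
    print(tag,n,len(p),R.x.round(4),sd.round(4),"base plane slope",pl.round(4),"+-",round(.0025/np.sqrt((A[:,0]**2).sum()),3))
E
```

```text
9 scene 222 [ 0.4725 -0.2123  0.2069 -0.0117  0.0059] [0.0007 0.0008 0.0004 0.0128 0.0176] base plane slope [-0.0071 -0.017   0.2069] +- 0.026
9 top 348 [ 0.4712 -0.2115  0.2056 -0.0056 -0.0009] [0.0006 0.0006 0.0002 0.0181 0.017 ] base plane slope [ 0.0044 -0.0132  0.2057] +- 0.016
10 scene 270 [ 0.4687 -0.2115  0.2072  0.0255 -0.0077] [0.0007 0.0007 0.0003 0.0123 0.0135] base plane slope [ 0.0043 -0.0101  0.2071] +- 0.026
10 top 315 [ 0.4678 -0.2118  0.2056  0.0297  0.0107] [0.0007 0.0008 0.0002 0.0157 0.0157] base plane slope [ 0.0206 -0.0055  0.2056] +- 0.015
```

Both views show the bottle home (base 205–207 mm). But it leans about 1.3° toward the robot since release, probably pulled by the pads swinging back as they opened. I'll press its base lightly from above with closed fingers to level it.

```bash
python3 - <<'E'
from plan import *
C=cur()
P=pose([.472,-.2125,.29],-33,90,0); Q=pose([.472,-.2125,.225],-33,90,0)
rows(rows(C,P,8),Q,5)
E
```

```text
8 rows: [-1.24, -0.0, -0.05, 0.02, 6.0, 0.01] zpath [0.243, 0.255, 0.266, 0.275, 0.282, 0.287, 0.29]
 5 rows: [-0.0, -0.0, 1.3, 0.0, 0.0, -0.0] zpath [0.29, 0.279, 0.268, 0.258, 0.247, 0.236, 0.225]
```

```bash
python3 -m crank '[[[-1.24,0,-0.05,0,6,0],[-1.24,0,-0.05,0,6,0],[-1.24,0,-0.05,0,6,0],[-1.24,0,-0.05,0,6,0],[-1.24,0,-0.05,0,6,0],[-1.24,0,-0.05,0,6,0],[-1.24,0,-0.05,0,6,0],[-1.24,0,-0.05,0,6,0],[0,0,0,0,0,0],[0,0,0,0,0,0]]]' 0;  python3 - <<'E'
from plan import *
js()
C=cur()
Q=pose([.472,-.2125,.215],-33,90,0)
rows(C,Q,5)
for n in("scene","top"):
  d=imaging.get_image(n); zoom(d,*((255,70,110,110) if n=="scene" else (350,140,100,100)),6,f"pics/{n}11.png")
E
```

```text
time: 26.52
ee_pos: [0.4721, -0.2122, 0.29]
tcp_rot: [0.001, 0.283, 0.959, 0.001]
wrist_force: [-0.5, 0.2, -0.4]
opening: 0.0001
j [-0.5809, 0.239, 0.0766, 1.4075, 0.0019, -0.0069] p [0.4721, -0.2122, 0.29] z [ 0.002  0.001 -1.   ] y [0.543 0.84  0.002] t 26.52 F [-0.5  0.2 -0.4]
 5 rows: [-0.0, -0.01, 1.5, 0.02, 0.01, 0.02] zpath [0.29, 0.278, 0.265, 0.253, 0.24, 0.228, 0.215]
```

View pics/scene11.png

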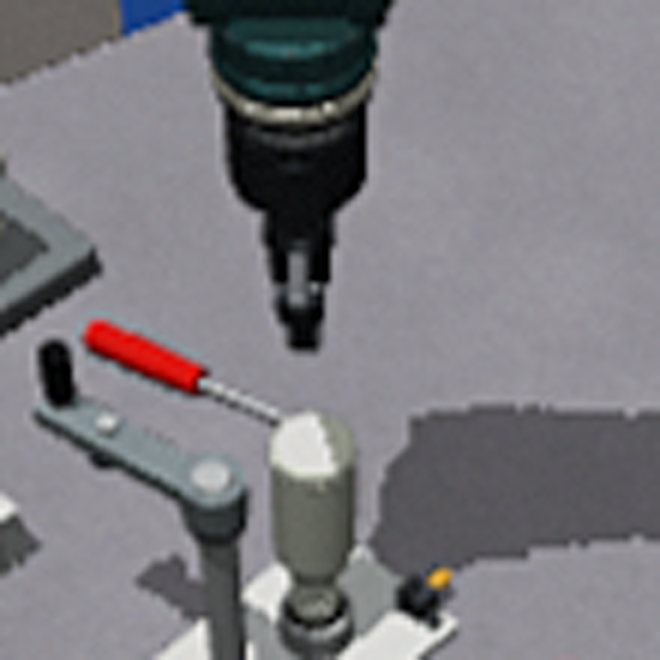

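Closed fingertips (crop (303,345)) are directly above the bottle base at (312,440). Lowering to touch.

```bash
{ python3 -m crank '[[[0,0,1.9,0,0,0],[0,0,1.9,0,0,0],[0,0,1.9,0,0,0],[0,0,1.6,0,0,0],[0,0,0.6,0,0,0],[0,0,0,0,0,0]]]'; python3 -m crank '[[[0,0,0.2,0,0,0],[0,0,0,0,0,0]]]'; python3 -m crank '[[[0,0,0.1,0,0,0],[0,0,0,0,0,0]]]'; python3 -m crank '[[[0,0,0.1,0,0,0],[0,0,0,0,0,0]]]'; }| grep -E "ee|for"
```

```text
ee_pos: [0.472, -0.2119, 0.2123]
wrist_force: [0.6, 0.5, 0.8]
ee_pos: [0.4723, -0.2122, 0.21]
wrist_force: [-0.0, 0.9, -0.5]
ee_pos: [0.4722, -0.2122, 0.2087]
wrist_force: [-0.0, -1.0, 0.1]
ee_pos: [0.4722, -0.2121, 0.2077]
wrist_force: [0.0, -0.2, 0.1]
```

```bash
{ python3 -m crank '[[[0,0,0.1,0,0,0],[0,0,0,0,0,0]]]'; python3 -m crank '[[[0,0,0.1,0,0,0],[0,0,0,0,0,0]]]'; python3 -m crank '[[[0,0,0.05,0,0,0],[0,0,0,0,0,0]]]'; }| grep -E "ee|for"
```

```text
ee_pos: [0.4722, -0.2121, 0.2067]
wrist_force: [0.3, -0.6, 0.2]
ee_pos: [0.4722, -0.2121, 0.2057]
wrist_force: [0.0, -0.2, 0.1]
ee_pos: [0.4724, -0.2122, 0.2054]
wrist_force: [0.8, 0.5, 1.4]
```

```bash
{ python3 -m crank '[[[0,0,0.05,0,0,0],[0,0,0,0,0,0]]]'; python3 -m crank '[[[0,0,0.05,0,0,0],[0,0,0,0,0,0]]]'; python3 -m crank '[[[0,0,0.05,0,0,0],[0,0,0,0,0,0]]]';python3 -m crank '[[[0,0,0.05,0,0,0],[0,0,0,0,0,0]]]'; }| grep -E "ee|for"
```

```text
ee_pos: [0.4726, -0.2124, 0.2053]
wrist_force: [1.1, -0.4, 5.9]
ee_pos: [0.473, -0.2125, 0.2052]
wrist_force: [2.6, 0.1, 9.4]
ee_pos: [0.4732, -0.2127, 0.2051]
wrist_force: [1.4, -0.8, 14.5]
ee_pos: [0.4736, -0.2129, 0.205]
wrist_force: [-0.1, -1.3, 18.0]
```

```bash
{ python3 -m crank '[[[0,0,0.02,0,0,0],[0,0,0,0,0,0],[0,0,0,0,0,0],[0,0,0,0,0,0],[0,0,0,0,0,0],[0,0,0,0,0,0]]]'; python3 -m crank '[[[0,0,-0.1,0,0,0],[0,0,-0.1,0,0,0],[0,0,-0.2,0,0,0],[0,0,-0.8,0,0,0],[0,0,-2,0,0,0],[0,0,-3,0,0,0],[0,0,-3,0,0,0],[0,0,-3,0,0,0],[0,0,0,0,0,0]]]';  }| grep -E "ee|for"; python3 - <<'E'
from plan import *
from bf import *
js()
for n in("scene","top"):
    d=imaging.get_image(n); np.savez(f"{n}12.npz",**d)
    zoom(d,*((225,70,140,120) if n=="scene" else (350,140,120,110)),5,f"pics/{n}12.png")
    w=cloud(d).reshape(-1,3); col=d["color"].reshape(-1,3).astype(float)
    m=(np.hypot(w[:,0]-.47,w[:,1]+.212)<.04)&(w[:,2]>.085)&(w[:,2]<.22)&(col.max(1)>95); p=w[m]
    ax=lambda x:np.array([x[3],x[4],-1])/np.sqrt(1+x[3]**2+x[4]**2)
    f=lambda x:bottle_sdf(p,x[:3],ax(x))
    R=least_squares(f,[.47,-.212,.205,0,0],loss="soft_l1",f_scale=.0015)
    print(n,len(p),R.x.round(4))
E
```

```text
ee_pos: [0.4737, -0.213, 0.205]
wrist_force: [1.7, -0.7, 19.4]
ee_pos: [0.4726, -0.2126, 0.3271]
wrist_force: [0.0, -0.1, -1.0]
j [-0.5811, 0.2394, 0.1765, 1.5039, 0.0018, -0.007] p [0.4726, -0.2126, 0.3271] z [ 0.004 -0.001 -1.   ] y [0.543 0.84  0.002] t 31.75 F [ 0.  -0.1 -1. ]
scene 253 [ 0.4707 -0.2126  0.207  -0.0037 -0.0013]
top 221 [ 0.4691 -0.213   0.2054  0.0102  0.0057]
```

View pics/scene12.png

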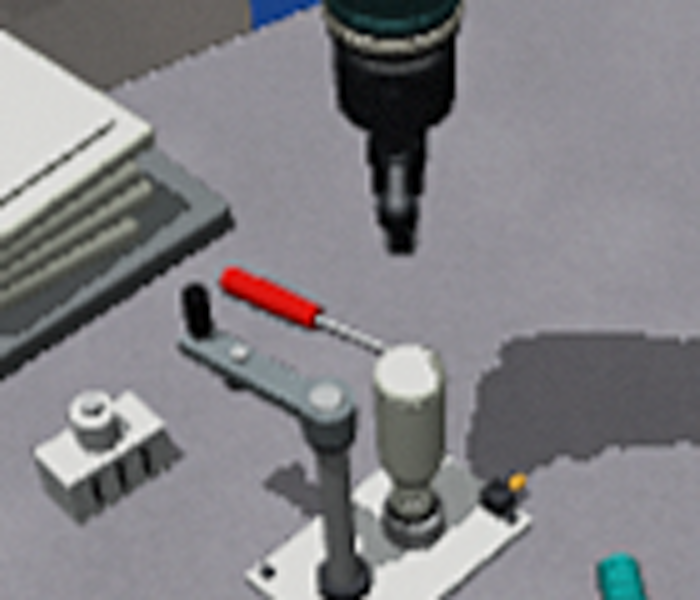

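View pics/top12.png

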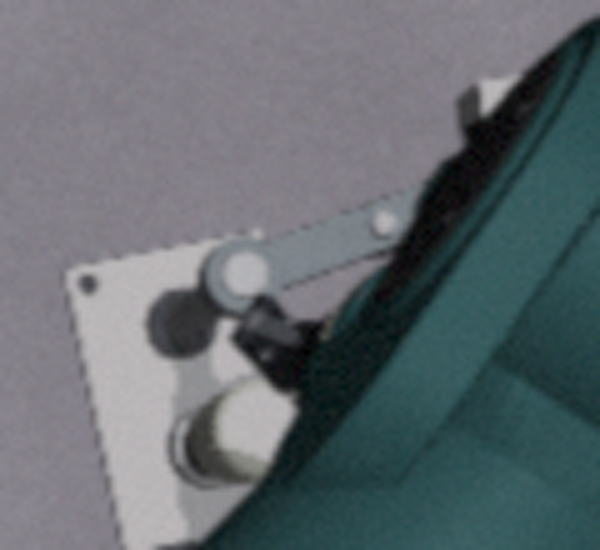

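Bottle now level in both views (tilt ≤0.6°, base 205–207 mm, and the fingertips met it at 205 mm). Next the knob, which is at scene crop (197,310).

```bash
python3 - <<'E'
from plan import *
C=cur()
hinge=np.array([.549,-.194]); a=np.radians(-67.6); k=hinge+.116*np.array([np.cos(a),np.sin(a)]); print(k)
P=pose([*k,.325],-67.6,90,0); Q=pose([*k,.247],-67.6,90,0)
rows(rows(C,P,6),Q,5)
E
```

```text
[ 0.59320416 -0.30124734]
 6 rows: [-2.5, 0.49, -0.0, 0.02, 0.0, 5.78] zpath [0.325, 0.325, 0.325, 0.325, 0.325, 0.325, 0.325]
 5 rows: [-0.0, 0.0, 1.56, -0.0, -0.0, -0.0] zpath [0.325, 0.312, 0.299, 0.286, 0.273, 0.26, 0.247]
```

```bash
python3 -m crank '[[[-2.5,0.49,0,0,0,5.78],[-2.5,0.49,0,0,0,5.78],[-2.5,0.49,0,0,0,5.78],[-2.5,0.49,0,0,0,5.78],[-2.5,0.49,0,0,0,5.78],[-2.5,0.49,0,0,0,5.78],[0,0,0,0,0,0],[0,0,0,0,0,0]]]' 6; python3 - <<'E'
from plan import *
js()
rows(cur(),pose([.5932,-.3012,.247],-67.6,90,0),5)
for n in("scene","top"):
  d=imaging.get_image(n); zoom(d,*((225,70,120,110) if n=="scene" else (380,130,110,100)),6,f"pics/{n}13.png")
E
```

```text
time: 32.85
ee_pos: [0.5931, -0.3009, 0.3246]
tcp_rot: [-0.0, 0.555, 0.832, 0.001]
wrist_force: [-1.0, -0.1, -0.1]
opening: 0.0602
j [-0.5926, 0.5385, 0.6475, 1.6802, 0.0019, 0.5852] p [0.5931, -0.3009, 0.3246] z [ 0.001  0.002 -1.   ] y [0.924 0.383 0.001] t 32.85 F [-1.  -0.1 -0.1]
 5 rows: [-0.01, -0.0, 1.55, 0.02, -0.02, 0.02] zpath [0.325, 0.312, 0.299, 0.286, 0.273, 0.26, 0.247]
```

View pics/scene13.png

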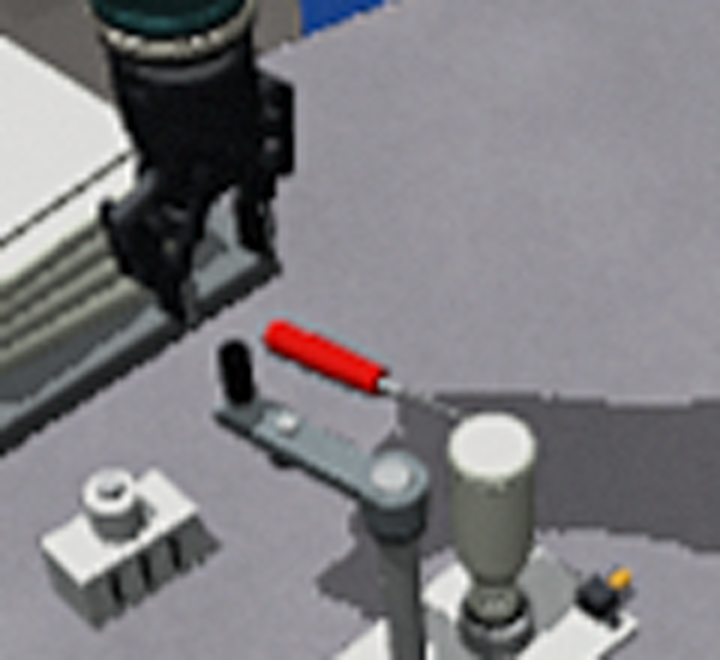

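View pics/top13.png

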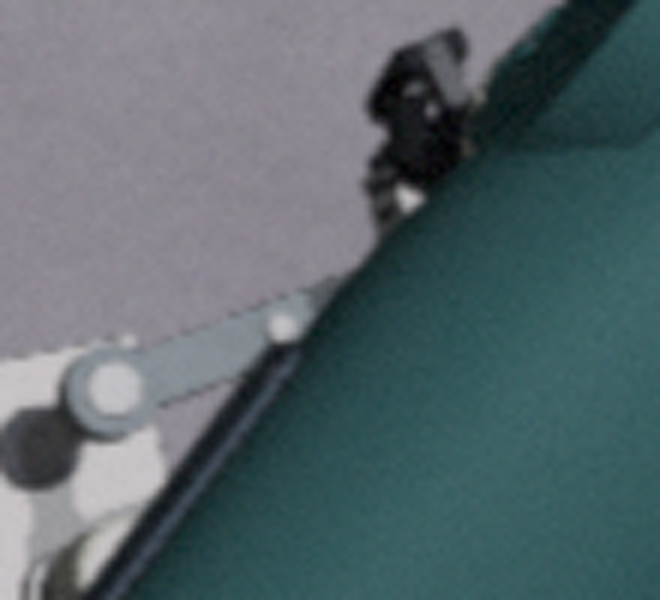

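```bash
python3 - <<'E'
from plan import *
d=load("scene0.npz")
for P in([.5932,-.3012,.276],[.5932,-.3012,.257],[.5932,-.3012,.3246]): print(((proj(d,P)[0]-[225,70])*6).round(0))
w=cloud(load("scene12.npz"))
c=load("scene12.npz")["color"].astype(int)
m=(np.hypot(w[...,0]-.593,w[...,1]+.3)<.04)&(w[...,2]>.24)&(w[...,2]<.285); v,u=np.where(m); print(len(u),u.mean(),v.mean(),(u.mean()-225)*6,(v.mean()-70)*6, w[m].mean(0))
E
```

```text
[229. 350.]
[233. 372.]
[219. 290.]
57 264.05263157894734 131.40350877192984 234.31578947368405 368.421052631579 [ 0.59403773 -0.29640692  0.26477635]
```

Predicted and observed knob positions agree within 1 px. Descending around it, then narrowing the cage.

```bash
{ python3 -m crank '[[[0,0,1.55,0,0,0],[0,0,1.55,0,0,0],[0,0,1.55,0,0,0],[0,0,1.55,0,0,0],[0,0,1.5,0,0,0],[0,0,0,0,0,0]]]'; python3 -m crank '[[[0,0,0,0,0,0],[0,0,0,0,0,0],[0,0,0,0,0,0],[0,0,0,0,0,0]]]' 2.4; } | grep -E "time|ee|for|open"; python3 - <<'E'
from plan import *
js()
C=cur()
h=np.array([.549,-.194]); p=C[:2,3]-h; print("r,ang",np.hypot(*p),np.degrees(np.arctan2(p[1],p[0])))
for N in(18,):
    al=np.radians(-100); c,s=np.cos(al),np.sin(al); M=np.eye(4); M[:2,:2]=[[c,-s],[s,c]]; M[:2,3]=h-M[:2,:2]@h
    rows(C,M@C,N)
d=imaging.get_image("scene"); zoom(d,225,70,120,110,6,"pics/scene14.png")
E
```

```text
time: 33.7
ee_pos: [0.5929, -0.3005, 0.2478]
wrist_force: [-0.2, -0.5, 0.5]
opening: 0.0597
time: 34.2
ee_pos: [0.5937, -0.3013, 0.2483]
wrist_force: [0.5, 0.0, -0.3]
opening: 0.0243
j [-0.5927, 0.5166, 0.4014, 1.4547, 0.0018, 0.5867] p [0.5937, -0.3013, 0.2483] z [ 0.002  0.001 -1.   ] y [0.924 0.381 0.002] t 34.2 F [ 0.5  0.  -0.3]
r,ang 0.11621212534741907 -67.39553421527746
 18 rows: [0.05, -1.13, -0.0, -0.0, -0.01, 5.56] zpath [0.248, 0.248, 0.248, 0.248, 0.248, 0.248, 0.248]
```

View pics/scene14.png

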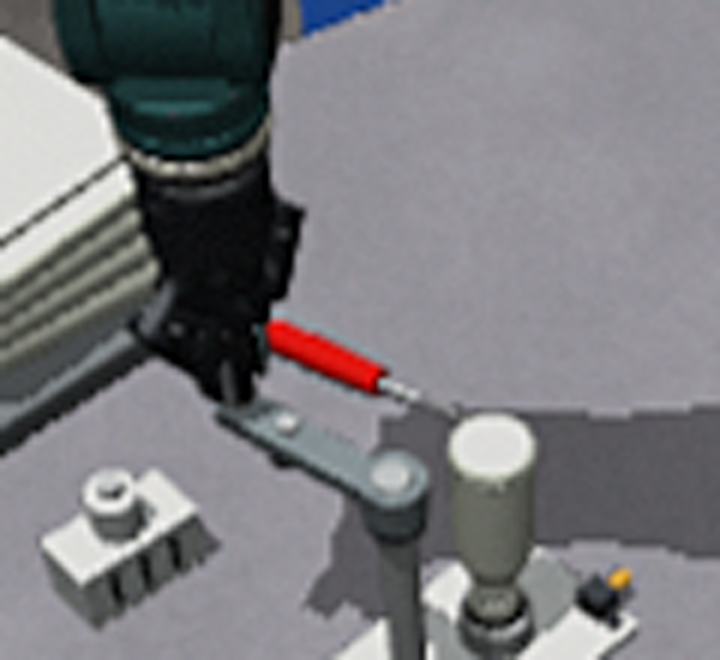

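The fingers cage the knob at crop (232,390). Starting the arc about the hinge.

```bash
{ python3 -m crank '[[[0.05,-1.13,0,0,0,5.56],[0.05,-1.13,0,0,0,5.56],[0.05,-1.13,0,0,0,5.56],[0.05,-1.13,0,0,0,5.56]]]'; python3 -m crank '[[[0.05,-1.13,0,0,0,5.56],[0.05,-1.13,0,0,0,5.56],[0.05,-1.13,0,0,0,5.56],[0.05,-1.13,0,0,0,5.56],[0,0,0,0,0,0]]]'; } | grep -E "time|ee|for|open"; python3 - <<'E'
from plan import *
js()
C=cur()
h=np.array([.549,-.194]); p=C[:2,3]-h; print("r,ang",np.hypot(*p),np.degrees(np.arctan2(p[1],p[0])))
d=imaging.get_image("scene"); zoom(d,225,70,120,110,6,"pics/scene15.png")
E
```

```text
time: 34.75
ee_pos: [0.5493, -0.3102, 0.248]
wrist_force: [1.7, 0.6, -0.2]
opening: 0.024
time: 35.38
ee_pos: [0.505, -0.3018, 0.2484]
wrist_force: [0.3, -0.6, 0.8]
opening: 0.0239
j [-0.678, 0.3698, 0.1568, 1.3568, 0.0019, 1.2774] p [0.505, -0.3018, 0.2484] z [ 0.002  0.001 -1.   ] y [ 0.927 -0.375  0.001] t 35.38 F [ 0.3 -0.6  0.8]
r,ang 0.11642559066669055 -112.18906719656118
```

View pics/scene15.png

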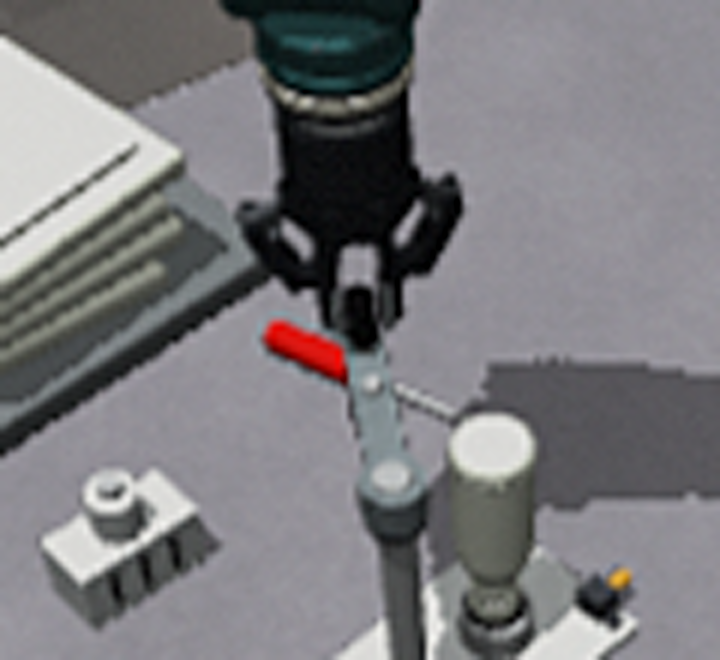

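The bar follows, with the knob held at crop (358,315). Continuing.

```bash
{ python3 -m crank '[[[0.05,-1.13,0,0,0,5.56],[0.05,-1.13,0,0,0,5.56],[0.05,-1.13,0,0,0,5.56],[0.05,-1.13,0,0,0,5.56],[0.05,-1.13,0,0,0,5.56]]]'; python3 -m crank '[[[0.05,-1.13,0,0,0,5.56],[0.05,-1.13,0,0,0,5.56],[0.05,-1.13,0,0,0,5.56],[0,0,0,0,0,0]]]'; } | grep -E "time|ee|for|open"; python3 - <<'E'
from plan import *
js()
C=cur()
h=np.array([.549,-.194]); p=C[:2,3]-h; print("r,ang",np.hypot(*p),np.degrees(np.arctan2(p[1],p[0])))
E
```

```text
time: 36.05
ee_pos: [0.4602, -0.2693, 0.2479]
wrist_force: [0.9, -0.3, -1.0]
opening: 0.0236
time: 36.55
ee_pos: [0.4421, -0.2403, 0.2482]
wrist_force: [0.2, -0.9, 0.1]
opening: 0.024
j [-0.6611, 0.2202, -0.0617, 1.2882, 0.0019, 2.0681] p [0.4421, -0.2403, 0.2482] z [ 0.002  0.001 -1.   ] y [ 0.401 -0.916 -0.   ] t 36.55 F [ 0.2 -0.9  0.1]
r,ang 0.11647771724760159 -156.56060160316352
```

```bash
{ python3 -m crank '[[[0.01,-0.41,0,0,0,2],[0.01,-0.41,0,0,0,2],[0.01,-0.41,0,0,0,2],[0,0,0,0,0,0]]]'; python3 -m crank '[[[0.01,-0.41,0,0,0,2],[0,0,0,0,0,0]]]';python3 -m crank '[[[0.01,-0.41,0,0,0,2],[0,0,0,0,0,0]]]'; } | grep -E "time|ee|for|open"
```

```text
time: 37.05
ee_pos: [0.4381, -0.2293, 0.248]
wrist_force: [-0.1, -0.1, -0.4]
opening: 0.0238
time: 37.3
ee_pos: [0.4368, -0.2252, 0.248]
wrist_force: [-0.4, -0.6, 0.7]
opening: 0.024
time: 37.55
ee_pos: [0.4357, -0.2212, 0.248]
wrist_force: [0.3, 0.8, -0.5]
opening: 0.0238
```

```bash
{ python3 -m crank '[[[0,-0.2,0,0,0,1],[0,0,0,0,0,0]]]'; python3 -m crank '[[[0,-0.2,0,0,0,1],[0,0,0,0,0,0]]]';python3 -m crank '[[[0,-0.2,0,0,0,0],[0,0,0,0,0,0]]]'; } | grep -E "time|ee|for|open"
```

```text
time: 37.8
ee_pos: [0.4351, -0.2191, 0.248]
wrist_force: [0.1, 0.1, -0.6]
opening: 0.024
time: 38.05
ee_pos: [0.4348, -0.2174, 0.2481]
wrist_force: [0.5, -3.2, -0.5]
opening: 0.0242
time: 38.3
ee_pos: [0.4348, -0.2171, 0.2481]
wrist_force: [2.6, -16.4, -7.7]
opening: 0.0242
```

Hit the stop (−16 N, stalled at the predicted closed position). Backing off, opening and lifting away.

```bash
{ python3 -m crank '[[[0,0.2,0,0,0,0],[0,0.1,0,0,0,0],[0,0,0,0,0,0]]]'; python3 -m crank '[[[0,0,0,0,0,0],[0,0,0,0,0,0],[0,0,0,0,0,0]]]' 5; python3 -m crank '[[[0,0,-1,0,0,0],[0,0,-2,0,0,0],[0,0,-3,0,0,0],[0,0,-3,0,0,0],[0,0,-3,0,0,0],[-3,0,0,0,0,0],[-4,0,0,0,0,0],[-4,0,0,0,0,0],[0,0,0,0,0,0],[0,0,0,0,0,0]]]'; } | grep -E "time|ee|for|open";python3 - <<'E'
from plan import *
js(); 
for n in("scene","top"):
  d=imaging.get_image(n); np.savez(f"{n}16.npz",**d); zoom(d,*((225,70,120,110) if n=="scene" else (330,120,150,120)),5,f"pics/{n}16.png")
E
```

```text
time: 38.67
ee_pos: [0.4347, -0.2179, 0.2479]
wrist_force: [-0.6, 0.5, 0.4]
opening: 0.0239
time: 39.05
ee_pos: [0.4348, -0.2181, 0.248]
wrist_force: [-0.0, -0.4, 0.3]
opening: 0.0507
time: 40.3
ee_pos: [0.3271, -0.2402, 0.3683]
wrist_force: [-0.0, -0.6, 0.3]
opening: 0.0498
j [-0.8364, 0.0475, 0.0528, 1.5749, 0.0022, 2.1056] p [0.3271, -0.2402, 0.3683] z [ 0.002  0.001 -1.   ] y [ 0.198 -0.98  -0.   ] t 40.3 F [-0.  -0.6  0.3]
```

View pics/scene16.png

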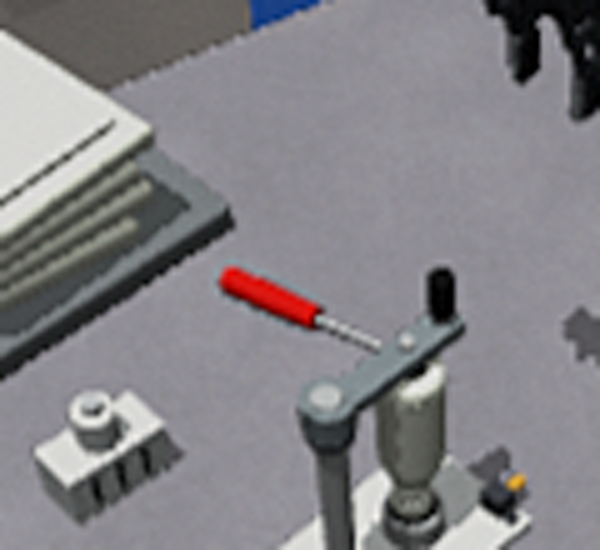

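View pics/top16.png

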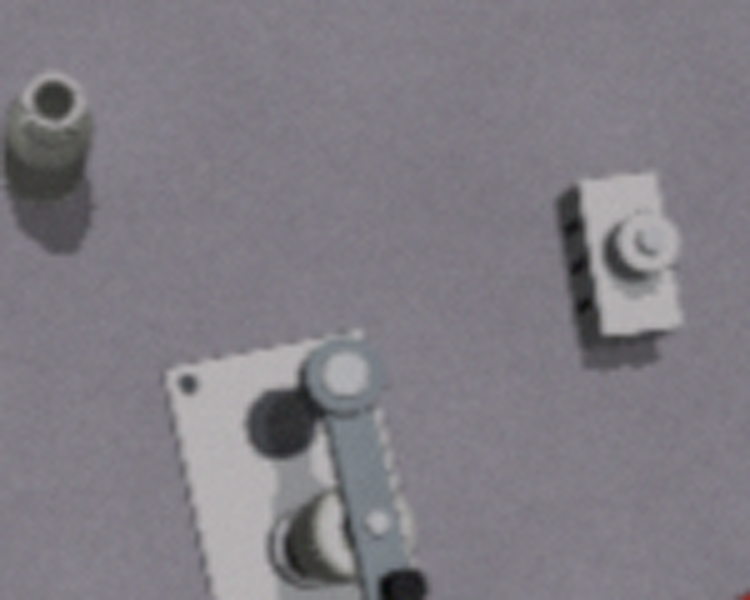

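```bash
python3 - <<'E'
from plan import *
from bf import *
for n in("scene","top"):
    d=load(f"{n}16.npz"); W=cloud(d); w=W.reshape(-1,3); col=d["color"].reshape(-1,3).astype(float)
    m=(np.hypot(w[:,0]-.47,w[:,1]+.212)<.04)&(w[:,2]>.085)&(w[:,2]<.206)&(col.max(1)>95); p=w[m]
    ax=lambda x:np.array([x[3],x[4],-1])/np.sqrt(1+x[3]**2+x[4]**2)
    R=least_squares(lambda x:bottle_sdf(p,np.r_[x[:2],.205,],ax(np.r_[x[:2],0,x[2:]])),[.47,-.212,0,0],loss="soft_l1",f_scale=.0015)
    b=w[(np.hypot(w[:,0]-.49,w[:,1]+.205)<.1)&(w[:,2]>.222)&(w[:,2]<.237)&(np.hypot(w[:,0]-.549,w[:,1]+.194)>.03)&(w[:,0]<.54)]
    u,s,v=np.linalg.svd(b[:,:2]-b[:,:2].mean(0)); k=w[(np.hypot(w[:,0]-.436,w[:,1]+.22)<.03)&(w[:,2]>.243)&(w[:,2]<.285)]
    e=b[:,:2].mean(0)-(np.array([.549,-.194]) )
    print(n,"bottle",R.x.round(4),"bar dir deg",np.degrees(np.arctan(v[0,1]/v[0,0])).round(1),len(b),"knob",k.mean(0).round(4))
    d0=load(f"{n}0.npz"); W0=cloud(d0)
    for nm,c in dict(tested=(.72,-.035),horn=(.65,-.39),bin=(.48,.42),driver=(.45,-.42)).items():
        f=lambda W:(lambda q:(len(q),q.mean(0).round(4)))(W[(np.hypot(W[...,0]-c[0],W[...,1]-c[1])<.09)&(W[...,2]>.01)&(W[...,2]<.2)])
        print("  ",nm,f(W0),f(W))
E
```

```text
scene bottle [ 0.4703 -0.212   0.0079 -0.0081] bar dir deg 10.9 163 knob [ 0.4391 -0.2163  0.2656]
   tested (394, array([ 0.7218, -0.0293,  0.0962])) (394, array([ 0.7217, -0.0292,  0.0961]))
   horn (440, array([ 0.6595, -0.3937,  0.0535])) (447, array([ 0.6596, -0.3936,  0.0531]))
   bin (1152, array([0.4745, 0.4406, 0.0258])) (1163, array([0.4748, 0.4405, 0.0257]))
   driver (100, array([ 0.426 , -0.4628,  0.0206])) (91, array([ 0.4303, -0.4689,  0.0211]))
top bottle [ 0.469  -0.2124  0.0155 -0.0083] bar dir deg 10.5 338 knob [ 0.4343 -0.217   0.271 ]
   tested (369, array([ 0.7058, -0.0397,  0.1019])) (365, array([ 0.7058, -0.0397,  0.1027]))
   horn (666, array([ 0.6502, -0.3984,  0.0581])) (680, array([ 0.6502, -0.3981,  0.0574]))
   bin (1203, array([0.4753, 0.4417, 0.0261])) (1210, array([0.4748, 0.4422, 0.0261]))
   driver (224, array([ 0.4216, -0.4625,  0.0208])) (221, array([ 0.4222, -0.4626,  0.021 ]))
```

```bash
python3 -c "
from workcell import workorder
print(workorder.finish_job())"
```

```text
the job is handed in; nothing more can be done
None
```

The bottle is home on the nozzle and the hold-down bar is swung over its base onto its stop. I handed the job in at about 40 s, with the gripper clear of everything.

**What I did:** I took the bottle from the chute, turned it over and pushed it past the O-ring, where the 3–5 N drag showed. I bore down on the gasket with about 18–19 N at the wrist (about 20–21 N with the bottle's weight) for roughly 1 s, then let go.

**Second press:** Opening the fingers left the bottle leaning about 1.3° toward the robot. I pressed its base again from above with closed fingers, at about 19 N for 0.75 s, which levelled it. This was after I had let go of it and before I swung the bar.

**Last checks:**
- **Bottle:** The fingertips met the base at 205 mm, which is home. The final fits show a tilt of about 0.6° (scene camera) and 1.0° (top camera), close to the measurement noise.
- **Bar:** It stopped against firm resistance (16 N). Its measured direction is 10.7°, against 12.8° for my estimate of the stand's closed direction.
- **Bystanders:** The tested bottle, horn and bin are unmoved. The screwdriver reads the same from the top camera (within 1 mm). The scene camera put it several mm off, on few points; the arm never went near it.
- **Camera disagreement:** The two cameras differed by up to about 2 mm throughout, within the stated calibration.

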